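# Load bracelet bars into the keyed marking station

### The arm

A 6-joint arm with a two-finger parallel gripper is mounted at the origin on the work surface. World frame = base frame: x ahead of the robot, y to its left, z up, the work surface at z = 0. Lengths are in m, angles in rad, forces in N, time in s.
With the tool pointing down it reaches from about 0.35 to 0.775 m from the base axis. Payload 5.5 kg.
Tool frame: the origin (TCP) lies at the very end of the fingers, on their centre line; the grasp point (between the pads) lies 19 mm behind it; y points along the fingers, z is the direction in which the jaws open and shut, and the axes are right-handed (so a half turn about y gives the same grasp; the last joint's range is limited). The gripper opens to 85 mm and grips with 20 to 120 N. Pads are 22 mm wide; open, the fingers measure 114 mm over their backs; the gripper's body (76 mm by 85 mm) begins 54 mm behind the grasp point. The pads swing forward as they close: fully open they stand 13 mm farther back than shut.
Start: joints at [-1.362, 0.313, 0.046, 1.304, 0, 1.431], TCP at [0.197, -0.54, 0.196] pointing down, gripper open.
Joint ranges: [-2.76, 2.76], [-0.86, 1.69], [-1.03, 1.26], [-2.2, 2.34], [-1.47, 1.5], [-3.14, 3.14]. Speed limits (rad/s): [2.57, 2.57, 3.14, 3.14, 3.14, 3.14].

### API

Orientations are given as a 3x3 rotation matrix whose columns are the frame's x, y, z axes.
In Python, from station import arm gives the robot as it stands.
- The arm moves only by the tool carry_out, never from a script. Its argument "targets" is a list of rows, each an object of numbers: "hand": the gripper command: -1 is shut, 1 is fully open, values between are in proportion; "tx", "ty", "tz": the shift along the tool's x, y, z scaled (see below); "twist": the turn about the tool's y scaled (see below). In form: [{"hand": .., "tx": .., "ty": .., "tz": .., "twist": ..}, ...]. A call has exactly 5 rows; each row is the pose to reach, as a shift and turn from the pose measured when the call began, along the tool's axes at that moment; what a row does not reach only later rows make up. The controller multiplies each number of a shift by 0.1 m and each number of a turn by 45 degrees. A row lasts 1/8 s, in which the tool goes at most 62.5 mm and 10.7 degrees, less where a joint would pass 70% of its speed; a pose out of reach is approached as far as the arm can. A call with a number of a shift or a turn outside -1 to 1 is refused whole. A call with a gripper value outside its range is refused whole. The fingers move at their own pace and stop on an object; "squeeze" is the grip in N (left out, the last holds). Time passes only in rows, so rows that repeat a pose let the fingers close, or fill a call up. It gives the time, the measured TCP pose, the force and the opening at its end, in the units of the state.
- arm.get_obs(): the state, without advancing time (a new reading comes with each control period).
- arm.get_image(name): name is "side" or "top" or "wrist"; returns a dict with "pixels" (480x640x3 uint8, red, green, blue), "camera_matrix" (3x3 intrinsics, pixels), "rvec" (rotation vector, rad) and "tvec" (3), from world to camera coordinates, as OpenCV has them; the wrist camera has in their place "T_tool_cam" (4x4, takes a point from camera to tool coordinates, whose origin is the TCP and whose axes are the tool frame's). Camera axes: x right, y down, z forward; pixel columns grow to the right and rows downward; lengths in m; the calibration is good to about 2 mm. A picture is of the moment at which its call begins: read the wrist's pose just before it. There is no depth.
- arm.hand_in(): hands the job in, once; it reports no verdict.
The state is a dict: "time_s": time; "qpos": joint angles; "joint_velocities": joint speeds; "joint_torque": joint torques, N m; "ee_pos": TCP position; "ee_rot": TCP orientation; "contact_force": force on the tool from outside, world axes, zero at the start; "wrist_torque": the same for the moment, N m; "gripper_width": opening from 0.0 (shut) to 1.0 (fully open).
Only numpy, scipy, OpenCV 4.12 (cv2) and the standard library are available. Lean on these libraries where they do the work, as an engineer would, in place of code of your own. Each camera call takes 0.05 s, during which the arm holds its last target. There are 200 camera calls.

### The job

Load the marking station on the watchmaker's bench: turn its key a quarter turn to unlock it, swing the amber guard panel well aside, and lay every bent gold bracelet bar (three or four of them) into a pair of notched rests of its own, turned so that both of its ends sit down in the two notches. When all of them are in, swing the guard fully shut and turn the key back to lock it; do not disturb the glass dome.

Things in the scene. Friction and masses are not known exactly. Their poses are not given: they have to be found in the camera images.
- station: fixed marking station: aluminium tray 150 (x) by 230 (y) mm, grey walls 44 mm high, on a fixed pale green mat 2 mm thick (top z = 2 mm) that covers the bench there. Origin: centre of its underside, z up, x away from the robot, y left (yawed up to 0.2 rad). Inside: four pairs of black notched rests, 50 mm apart in y, any bar in any pair.
- rest0 (a point): rightmost pair: point midway between its two notches, at the notch floors, 32 mm above the station's underside; axes as the station's. Notches: open channels along x, 12 mm wide, flared, cheeks 14 mm high, 18 mm long, centred at (-43, +14) and (43, -14) mm from here. A bar with its origin here and its x along this x (either way round) has an end in each; it may lie 12 mm off along x.
- rest1 (a point): second from the right pair: point midway between its two notches, at the notch floors, 32 mm above the station's underside; axes as the station's. Notches: open channels along x, 12 mm wide, flared, cheeks 14 mm high, 18 mm long, centred at (-43, +14) and (43, -14) mm from here. A bar with its origin here and its x along this x (either way round) has an end in each; it may lie 12 mm off along x.
- rest2 (a point): third from the right pair: point midway between its two notches, at the notch floors, 32 mm above the station's underside; axes as the station's. Notches: open channels along x, 12 mm wide, flared, cheeks 14 mm high, 18 mm long, centred at (-43, +14) and (43, -14) mm from here. A bar with its origin here and its x along this x (either way round) has an end in each; it may lie 12 mm off along x.
- rest3 (a point): leftmost pair: point midway between its two notches, at the notch floors, 32 mm above the station's underside; axes as the station's. Notches: open channels along x, 12 mm wide, flared, cheeks 14 mm high, 18 mm long, centred at (-43, +14) and (43, -14) mm from here. A bar with its origin here and its x along this x (either way round) has an end in each; it may lie 12 mm off along x.
- guard (a joint): level amber guard panel 155 x 230 x 6 mm, aluminium edges, over the tray, top 66 mm above the station's underside. Swings level about an upright pin at guard_hinge, clockwise from above to open, to the station's left. Angle in rad: 0 shut (stop), 1.75 open (stop), well aside above 1.3. Stiff hinge (0.12 N m), stays where left.
- guard_hinge (a point): hinge axis of the guard, at the station's far left corner, at the height of the panel's top; does not move.
- guard_knob (a point): top of the black round knob on the guard, on its axis: 24 mm in diameter, upright, 34 mm high from the panel's top; moves with the guard. Shut, it lies 115 mm (-x) and 115 mm (-y) from the hinge along the station's axes.
- key (a joint): key of the guard's quarter-turn cam latch, upright axis, near right corner of the guard. Angle in rad: 0 locked (stop), 1.57 unlocked (stop), clockwise from above unlocks; friction 0.04 N m. Unlocked above 1.35, locked below 0.2. Locked, a tongue under the panel catches a post in front of the tray and the guard cannot be opened; keep it unlocked while shutting.
- key_bow (a point): top of the key's bow, on the key's axis: a steel blade 10 mm thick, 34 mm long, 24 mm high; its underside is 8 mm, its top 32 mm above the panel's top. Locked and shut, its length lies along the station's x; it turns with key and guard. Shut, it is 85 mm right (-y) of the knob.
- bar1: gold bracelet bar, 8 mm thick, 14 mm high, standing on edge on the mat, bent in a flat Z. From above (mm): straight from (-54, 14) to (-22, 14), slanted to (22, -14), straight to (54, -14); same after half a turn. 70 g, loose, may be absent (None). Origin: middle of its underside, z up. Pinch the slanted middle across its 8 mm.
- bar2: gold bracelet bar, 8 mm thick, 14 mm high, standing on edge on the mat, bent in a flat Z. From above (mm): straight from (-54, 14) to (-22, 14), slanted to (22, -14), straight to (54, -14); same after half a turn. 70 g, loose, may be absent (None). Origin: middle of its underside, z up. Pinch the slanted middle across its 8 mm.
- bar3: gold bracelet bar, 8 mm thick, 14 mm high, standing on edge on the mat, bent in a flat Z. From above (mm): straight from (-54, 14) to (-22, 14), slanted to (22, -14), straight to (54, -14); same after half a turn. 70 g, loose, may be absent (None). Origin: middle of its underside, z up. Pinch the slanted middle across its 8 mm.
- bar4: gold bracelet bar, 8 mm thick, 14 mm high, standing on edge on the mat, bent in a flat Z. From above (mm): straight from (-54, 14) to (-22, 14), slanted to (22, -14), straight to (54, -14); same after half a turn. 70 g, loose, may be absent (None). Origin: middle of its underside, z up. Pinch the slanted middle across its 8 mm.
- dome: clear glass dust dome, 90 mm across, 73 mm high, near the far edge of the mat; to be left alone. Origin: centre of its underside.
Mind the look-alikes: they are no part of the job. Leave any pink or turquoise look-alike of the bar4 alone.

How it is judged:
By the outcome, as a careful person would: the job done as asked, in the order asked, and still so for the second after the job is handed in, with the robot touching nothing.
Of bar1, bar2, bar3, bar4 only 3 to 4 are there at a start; the rules pass over those that are not, and their reading is None.
At some moment in a run one of bar1, bar2, bar3, bar4 may be knocked a few centimetres aside while the robot is not near it.
It also fails if it takes over 210 s, if anything falls off the work surface, if the arm or the gripper's body presses on something with over 40 N, if the wrist force passes 120 N, or if a joint passes its speed limit or range.

## Working session

There is one attempt and no reset: what is moved stays moved. The work goes in short steps, Python scripts to look and compute and a tool call to move; the robot and the scene stay as the last step left them, time stands still between calls to the robot, and variables do not carry over. Pictures are saved under pics/ and viewed, about 12 in all and at most 16, crops included, and the job is handed in when it is done.

Besides the shell and the picture viewer there is one more tool, called after ">>>" in YAML: its name, and indented under it one key for each argument. carry_out: Moves the arm, as the interface text tells. Shifts and turns lie within -1 to 1; 1 stands for 0.1 m of shift or 45 degrees of turn. Its arguments: {"type":"object","properties":{"targets":{"type":"array"},"squeeze":{"type":"number"}},"required":["targets"]}

```bash
ls; mkdir -p pics; cat > h.py <<'E'
import numpy as np, cv2
from station import arm
def save(name,f):
    o=arm.get_obs(); im=arm.get_image(name); cv2.imwrite(f'pics/{f}.png',im['pixels'][:,:,::-1])
    np.savez(f'pics/{f}.npz',ee_pos=o['ee_pos'],ee_rot=o['ee_rot'],**im); return im
def cam(f):
    d=np.load(f'pics/{f}.npz'); K=d['camera_matrix']
    if 'rvec' in d:
        R=cv2.Rodrigues(d['rvec'])[0]; t=d['tvec'].ravel(); return K,R.T,-R.T@t
    T=d['T_tool_cam']; R=d['ee_rot']@T[:3,:3]; return K,R,d['ee_pos']+d['ee_rot']@T[:3,3]
def px2w(f,uv,z):
    K,R,c=cam(f); uv=np.atleast_2d(np.array(uv,float)); r=np.c_[uv,np.ones(len(uv))]@np.linalg.inv(K).T@R.T
    return c+r*((z-c[2])/r[:,2])[:,None]
def w2px(f,P):
    K,R,c=cam(f); q=(np.atleast_2d(P)-c)@R@K.T; return q[:,:2]/q[:,2:]
def delta(p,R0=None):
    o=arm.get_obs(); return np.array(o['ee_rot']).T@(np.array(p)-o['ee_pos'])/0.1
E
python3 - <<'E'
from h import *
save('top','top0');save('side','side0')
o=arm.get_obs();print({k:np.round(v,3).tolist() for k,v in o.items()})
print(cam('top0')[2],cam('side0')[2])
E
```

```text
pics
{'time_s': 0.1, 'qpos': [-1.362, 0.314, 0.045, 1.304, 0.0, 1.431], 'joint_velocities': [-0.0, -0.002, 0.004, 0.002, -0.001, -0.002], 'joint_torque': [0.003, -48.172, 29.924, 0.013, -0.0, -0.0], 'ee_pos': [0.196, -0.54, 0.195], 'ee_rot': [[-0.94, -0.0, 0.342], [-0.342, 0.002, -0.94], [-0.0, -1.0, -0.002]], 'contact_force': [0.245, 0.281, 0.056], 'wrist_torque': [0.019, 0.003, -0.006], 'gripper_width': 0.998}
[ 0.49484484 -0.10961933  1.13133747] [ 0.38488356 -0.93469419  0.67249196]
```

View pics/top0.png

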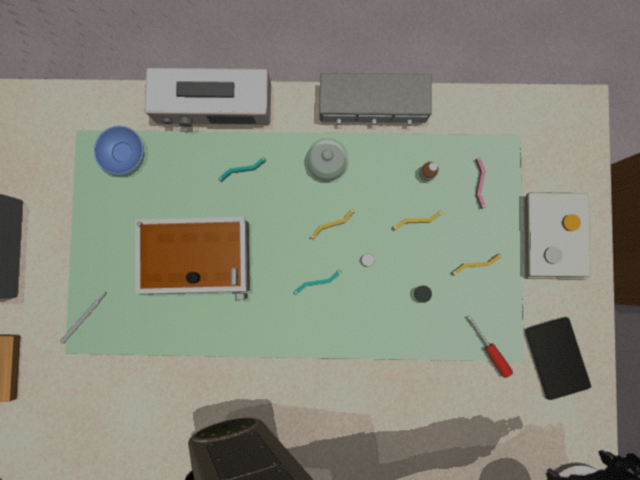

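View pics/side0.png

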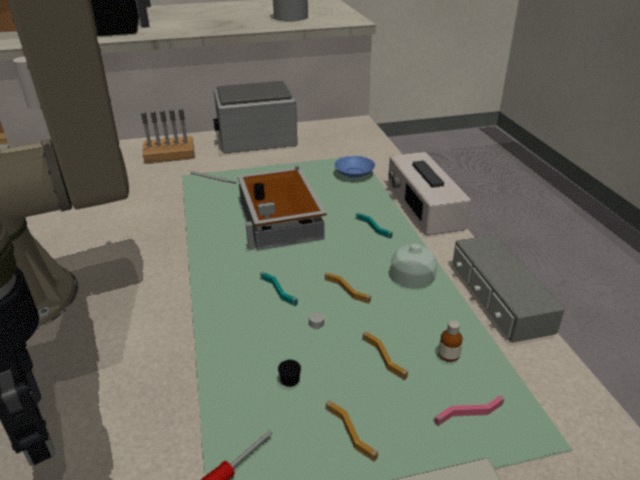

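Three gold bars are in the top view, near (332,224), (417,220) and (476,264). Two turquoise at (242,169) and (317,282) and one pink at (481,184) are look-alikes. The shut guard spans (138,220) to (247,292), with its knob at (193,277) and key at (234,276).

```bash
cat >> h.py <<'E'
from scipy.optimize import minimize
ZP=np.array([[-54,14],[-22,14],[22,-14],[54,-14]])/1e3
def goldmask(f):
    hsv=cv2.cvtColor(cv2.imread(f'pics/{f}.png'),cv2.COLOR_BGR2HSV)
    return cv2.inRange(hsv,(14,130,90),(30,255,255))
def zpoly():
    import numpy as np
    m=np.zeros((400,400),np.uint8); P=np.round((ZP*1e3)*3+200).astype(int)
    cv2.polylines(m,[P],False,255,24); return (np.array(cv2.findContours(m,0,2)[0][0])[:,0]-200)/3e3
OUT=zpoly()
def bars(f,z0=0.002,amin=100,up=4):
    m=goldmask(f); n,L,st,ct=cv2.connectedComponentsWithStats(m); res=[]
    for i in range(1,n):
        if st[i,4]<amin: continue
        M=cv2.resize((L==i)*np.uint8(255),None,fx=up,fy=up,interpolation=cv2.INTER_LINEAR)>127
        c=px2w(f,ct[i],z0+.008)[0,:2]
        def cost(q):
            im=np.zeros(M.shape,np.uint8); C,S=np.cos(q[2]*10),np.sin(q[2]*10)
            O=OUT@np.array([[C,S],[-S,C]])+q[:2]
            pts=[w2px(f,np.c_[O,np.full(len(O),z)])*up+up/2-.5 for z in (z0,z0+.014)]
            for p,pp in zip(*[ [pts[0],pts[1]] ]*2): cv2.fillPoly(im,[np.round(p).astype(np.int32)],1)
            a=im>0; return 1-(a&M).sum()/(a|M).sum()
        th=min(np.arange(0,np.pi,.1),key=lambda t:cost([*c,t/10]))
        s=np.array([[0,0,0],[.006,0,0],[0,.006,0],[0,0,.02]])+[*c,th/10]
        r=minimize(cost,s[0],method='Nelder-Mead',options=dict(initial_simplex=s,xatol=1e-4,fatol=1e-4))
        res.append((ct[i],r.x[:2],r.x[2]*10,r.fun,st[i,4]))
    return res
E
python3 - <<'E'
from h import *
for b in bars('top0'):print([np.round(x,4).tolist() for x in b])
im=cv2.imread('pics/top0.png')
print('corners',px2w('top0',[(138,220),(245,217),(247,291),(137,294)],.068).round(4).tolist())
print('knob',px2w('top0',[193,277],.102),'key',px2w('top0',[234,276],.1))
cv2.imwrite('pics/c0.png',cv2.resize(im[195:310,120:270],None,fx=5,fy=5,interpolation=cv2.INTER_CUBIC))
E
```

```text
[[331.8583, 223.7244], [0.624, -0.1336], 2.4194, 0.4652, 127]
[[418.0157, 219.748], [0.6354, -0.3221], 2.1903, 0.4637, 127]
[[571.3019, 222.0566], [0.6354, -0.6559], 1.497, 0.7583, 212]
[[186.1919, 254.5552], [0.5435, 0.2012], -0.1601, 0.9406, 4840]
[[477.0391, 263.8594], [0.54, -0.4489], 2.2167, 0.4905, 128]
[[5.6231, 366.1764], [0.3016, 0.573], 0.3857, 0.4527, 788]
corners [[0.6194, 0.2752, 0.068], [0.6289, 0.0502, 0.068], [0.4746, 0.0422, 0.068], [0.4647, 0.271, 0.068]]
knob [[0.50156961 0.1469558  0.102     ]] key [[0.50488288 0.06462284 0.1       ]]
```

View pics/c0.png

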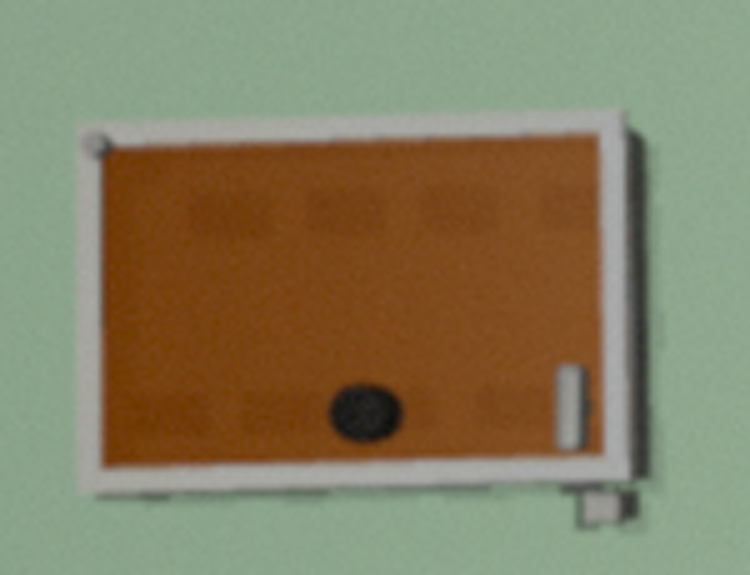

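```bash
sed -i 's/(14,130,90),(30,255,255)/(10,90,60),(32,255,255)/' h.py
python3 - <<'E'
from h import *
im=cv2.imread('pics/top0.png');hsv=cv2.cvtColor(im,cv2.COLOR_BGR2HSV)
print(hsv[216:232,331].tolist())
for b in bars('top0'):
    if b[4]<400:print([np.round(x,4).tolist() for x in b])
# station: offset in px of crop c0
q=np.array([[96,143],[80,127],[624,113],[630,476],[82,490],[366,412],[570,406]])/5+[120,195]-.4
print(px2w('top0',q,.068)[:5].round(4).tolist()); print(px2w('top0',q[5:6],.102),px2w('top0',q[6:],.1))
E
```

```text
[[61, 38, 169], [62, 39, 168], [64, 38, 170], [62, 37, 172], [63, 38, 173], [48, 43, 165], [25, 102, 162], [23, 150, 168], [23, 169, 167], [24, 156, 150], [28, 79, 120], [59, 38, 153], [61, 36, 168], [59, 39, 169], [60, 36, 172], [60, 36, 170]]
[[428.2193, 171.0088], [0.7423, -0.3457], 1.6257, 0.7955, 114]
[[332.267, 223.4205], [0.6241, -0.1329], 2.4278, 0.2651, 176]
[[417.6909, 219.8121], [0.635, -0.3202], 2.1794, 0.3107, 165]
[[571.4017, 222.0921], [0.6374, -0.6556], 1.6278, 0.7614, 239]
[[476.8611, 263.8111], [0.5401, -0.4487], 2.2285, 0.3025, 180]
[[0.6127, 0.2732, 0.068], [0.6193, 0.2802, 0.068], [0.6285, 0.0515, 0.068], [0.477, 0.0452, 0.068], [0.4676, 0.2732, 0.068]]
[[0.50156332 0.14735978 0.102     ]] [[0.50527266 0.06544153 0.1       ]]
```

```bash
cat >> h.py <<'E'
def plan(p,ang,n=None):
    """per-call tool-frame steps to TCP p with jaw (tool z) at ang deg"""
    o=arm.get_obs(); P=np.array(o['ee_pos']); R=np.array(o['ee_rot']); a=np.degrees(np.arctan2(R[1,2],R[0,2]))
    d=(ang-a); d=(d+180)%360-180; D=np.array(p)-P
    n=n or int(max(1,np.ceil(abs(d)/45),np.ceil(np.linalg.norm(D)/.11)))
    print(f"t={o['time_s']:.1f} now {P.round(4)} a={a:.1f} q1,q6={np.degrees(o['qpos'][0]):.0f},{np.degrees(o['qpos'][5]):.0f} w={o['gripper_width']:.3f} F={np.round(o['contact_force'],1)} turn {d:.1f}")
    for k in range(n):
        b=np.radians(a+d*k/n); M=np.array([[np.sin(b),-np.cos(b),0],[0,0,-1],[np.cos(b),np.sin(b),0]])
        s=M@D/n/.1; print(f"  tx {s[0]:.2f} ty {s[1]:.2f} tz {s[2]:.2f} twist {-d/n/45:.3f}")
E
python3 -c "
from h import *
plan((.495,.065,.2),92.4)"
```

```text
t=0.1 now [ 0.1964 -0.5399  0.1954] a=-70.0 q1,q6=-78,82 w=0.998 F=[0.2 0.3 0.1] turn 162.4
  tx -0.70 ty -0.01 tz -0.67 twist -0.516
  tx -0.90 ty -0.01 tz -0.34 twist -0.516
  tx -0.96 ty -0.01 tz 0.04 twist -0.516
  tx -0.87 ty -0.01 tz 0.42 twist -0.516
  tx -0.63 ty -0.01 tz 0.73 twist -0.516
  tx -0.29 ty -0.01 tz 0.92 twist -0.516
  tx 0.09 ty -0.01 tz 0.96 twist -0.516
```

>>> carry_out:
  targets:
    - {"hand":1,"tx":-0.2,"ty":0,"tz":-0.2,"twist":-0.15}
    - {"hand":1,"tx":-0.4,"ty":0,"tz":-0.4,"twist":-0.3}
    - {"hand":1,"tx":-0.6,"ty":0,"tz":-0.6,"twist":-0.45}
    - {"hand":1,"tx":-0.7,"ty":0,"tz":-0.67,"twist":-0.52}
    - {"hand":1,"tx":-0.7,"ty":0,"tz":-0.67,"twist":-0.52}

```text
time_s: 0.72
ee_pos: [0.2396, -0.4529, 0.1956]
ee_rot: [[-0.727, -0.0, 0.687], [-0.687, 0.001, -0.727], [-0.001, -1.0, -0.001]]
contact_force: [0.3, -0.7, -0.6]
gripper_width: 1.003
```

>>> carry_out:
  targets:
    - {"hand":1,"tx":-0.25,"ty":0,"tz":-0.1,"twist":-0.15}
    - {"hand":1,"tx":-0.5,"ty":0,"tz":-0.2,"twist":-0.3}
    - {"hand":1,"tx":-0.75,"ty":0,"tz":-0.3,"twist":-0.45}
    - {"hand":1,"tx":-0.9,"ty":0,"tz":-0.34,"twist":-0.52}
    - {"hand":1,"tx":-0.9,"ty":0,"tz":-0.34,"twist":-0.52}

```text
time_s: 1.35
ee_pos: [0.282, -0.3666, 0.1957]
ee_rot: [[-0.395, -0.0, 0.919], [-0.919, 0.001, -0.395], [-0.0, -1.0, -0.001]]
contact_force: [-1.1, -0.5, 0.9]
gripper_width: 1.004
```

>>> carry_out:
  targets:
    - {"hand":1,"tx":-0.25,"ty":0,"tz":0.01,"twist":-0.15}
    - {"hand":1,"tx":-0.5,"ty":0,"tz":0.02,"twist":-0.3}
    - {"hand":1,"tx":-0.75,"ty":0,"tz":0.03,"twist":-0.45}
    - {"hand":1,"tx":-0.96,"ty":0,"tz":0.04,"twist":-0.52}
    - {"hand":1,"tx":-0.96,"ty":0,"tz":0.04,"twist":-0.52}

```text
time_s: 1.98
ee_pos: [0.3239, -0.2803, 0.1959]
ee_rot: [[0.002, -0.0, 1.0], [-1.0, 0.0, 0.002], [-0.0, -1.0, -0.0]]
contact_force: [0.0, -0.1, 0.8]
gripper_width: 1.0
```

>>> carry_out:
  targets:
    - {"hand":0.2,"tx":-0.22,"ty":0,"tz":0.1,"twist":-0.15}
    - {"hand":0.2,"tx":-0.44,"ty":0,"tz":0.2,"twist":-0.3}
    - {"hand":0.2,"tx":-0.66,"ty":0,"tz":0.3,"twist":-0.45}
    - {"hand":0.2,"tx":-0.87,"ty":0,"tz":0.42,"twist":-0.52}
    - {"hand":0.2,"tx":-0.87,"ty":0,"tz":0.42,"twist":-0.52}

```text
time_s: 2.6
ee_pos: [0.3662, -0.1937, 0.1959]
ee_rot: [[0.399, -0.0, 0.917], [-0.917, -0.001, 0.399], [0.0, -1.0, -0.001]]
contact_force: [-1.3, -0.7, -0.1]
gripper_width: 0.601
```

```bash
python3 -c "
from h import *
plan((.495,.065,.2),92.4)"
```

```text
t=2.6 now [ 0.3662 -0.1937  0.1959] a=23.5 q1,q6=-39,28 w=0.601 F=[-1.3 -0.7 -0.1] turn 68.9
  tx -0.62 ty -0.01 tz 0.74 twist -0.510
  tx -0.28 ty -0.01 tz 0.92 twist -0.510
  tx 0.10 ty -0.01 tz 0.96 twist -0.510
```

>>> carry_out:
  targets:
    - {"hand":0.2,"tx":-0.2,"ty":0,"tz":0.2,"twist":-0.15}
    - {"hand":0.2,"tx":-0.4,"ty":0,"tz":0.4,"twist":-0.3}
    - {"hand":0.2,"tx":-0.6,"ty":0,"tz":0.6,"twist":-0.45}
    - {"hand":0.2,"tx":-0.62,"ty":0,"tz":0.74,"twist":-0.51}
    - {"hand":0.2,"tx":-0.62,"ty":0,"tz":0.74,"twist":-0.51}

```text
time_s: 3.22
ee_pos: [0.4103, -0.1084, 0.1958]
ee_rot: [[0.724, -0.0, 0.69], [-0.69, -0.001, 0.724], [0.001, -1.0, -0.001]]
contact_force: [-0.3, 0.4, -1.0]
gripper_width: 0.605
```

>>> carry_out:
  targets:
    - {"hand":0.2,"tx":-0.07,"ty":0,"tz":0.23,"twist":-0.15}
    - {"hand":0.2,"tx":-0.14,"ty":0,"tz":0.46,"twist":-0.3}
    - {"hand":0.2,"tx":-0.2,"ty":0,"tz":0.7,"twist":-0.45}
    - {"hand":0.2,"tx":-0.28,"ty":0,"tz":0.92,"twist":-0.51}
    - {"hand":0.2,"tx":-0.28,"ty":0,"tz":0.92,"twist":-0.51}

```text
time_s: 3.85
ee_pos: [0.4539, -0.0229, 0.1954]
ee_rot: [[0.935, -0.0, 0.354], [-0.354, -0.002, 0.935], [0.0, -1.0, -0.002]]
contact_force: [-0.9, -0.2, 0.5]
gripper_width: 0.6
```

>>> carry_out:
  targets:
    - {"hand":0.2,"tx":0.03,"ty":0,"tz":0.24,"twist":-0.15}
    - {"hand":0.2,"tx":0.05,"ty":0,"tz":0.48,"twist":-0.3}
    - {"hand":0.2,"tx":0.08,"ty":0,"tz":0.72,"twist":-0.45}
    - {"hand":0.2,"tx":0.1,"ty":0,"tz":0.96,"twist":-0.51}
    - {"hand":0.2,"tx":0.1,"ty":0,"tz":0.96,"twist":-0.51}

```text
time_s: 4.47
ee_pos: [0.4977, 0.0627, 0.195]
ee_rot: [[0.999, -0.001, -0.037], [0.037, -0.002, 0.999], [-0.001, -1.0, -0.002]]
contact_force: [0.4, 0.1, 0.2]
gripper_width: 0.598
```

```bash
python3 -c "
from h import *
save('wrist','w1')
print(w2px('w1',[[.505,.065,.1],[.5016,.147,.102],arm.get_obs()['ee_pos']]))
plan((.505,.065,.08),92.4)"
```

```text
[[319.87887903 241.40160582]
 [435.5083333  241.80163368]
 [315.50193101 278.57554884]]
t=4.5 now [0.4972 0.0622 0.195 ] a=92.1 q1,q6=-2,-4 w=0.596 F=[ 0.6 -0.3  0.5] turn 0.3
  tx 0.04 ty 0.58 tz 0.01 twist -0.004
  tx 0.04 ty 0.58 tz 0.01 twist -0.004
```

View pics/w1.png

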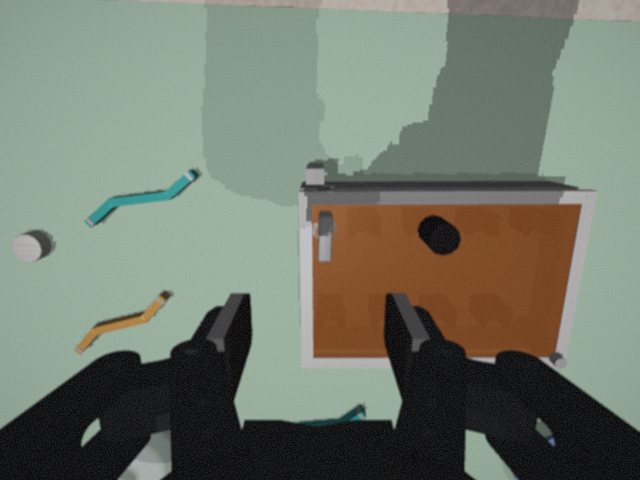

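The key's top face is centred near (326,238) and the knob's top near (443,238). Both sit about 4 mm to the left (+y) of my first estimate. I'll go lower and look again.

>>> carry_out:
  targets:
    - {"hand":0.2,"tx":0.03,"ty":0.2,"tz":0.03,"twist":0}
    - {"hand":0.2,"tx":0.08,"ty":0.4,"tz":0.06,"twist":0}
    - {"hand":0.2,"tx":0.08,"ty":0.6,"tz":0.06,"twist":0}
    - {"hand":0.2,"tx":0.08,"ty":0.7,"tz":0.06,"twist":0}
    - {"hand":0.2,"tx":0.08,"ty":0.7,"tz":0.06,"twist":0}

```text
time_s: 5.15
ee_pos: [0.5041, 0.0674, 0.1245]
ee_rot: [[0.999, -0.003, -0.034], [0.034, -0.003, 0.999], [-0.003, -1.0, -0.003]]
contact_force: [-0.6, -1.2, 0.2]
gripper_width: 0.601
```

```bash
python3 -c "
from h import *
save('wrist','w2')
plan((.505,.069,.08),92.4)
print(w2px('w2',[[.505,.065,.1],[.505,.069,.1],[.522,.069,.1],[.488,.069,.1]]))
cv2.imwrite('pics/w2c.png',cv2.resize(cv2.imread('pics/w2.png')[100:400,150:550],None,fx=2,fy=2))
"
```

```text
t=5.2 now [0.5048 0.0676 0.1253] a=92.0 q1,q6=-1,-3 w=0.602 F=[-0.3  0.2  0.3] turn 0.4
  tx 0.00 ty 0.45 tz 0.01 twist -0.009
[[312.2082596  264.5392209 ]
 [319.62596586 264.79223935]
 [318.49125426 294.06683647]
 [320.80995    234.2464526 ]]
```

View pics/w2c.png

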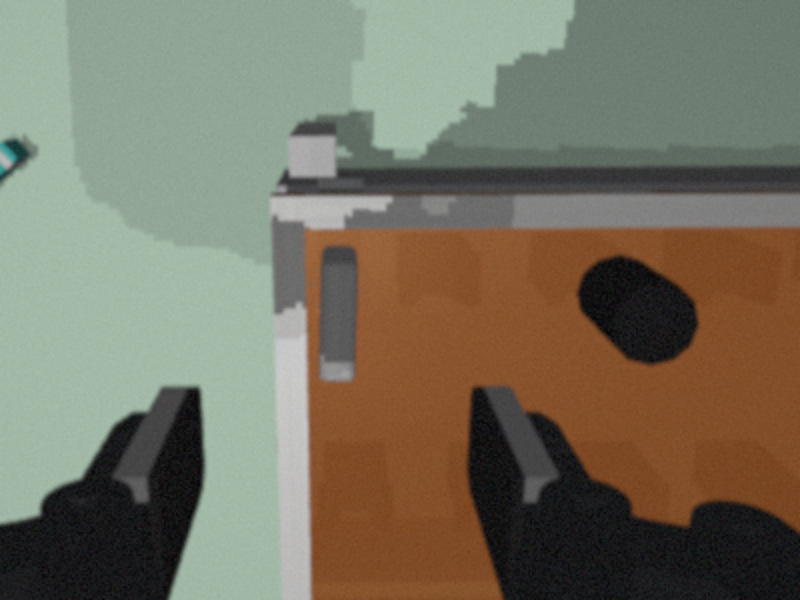

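```bash
python3 -c "
from h import *
k=px2w('w2',[[319,260]],.1)[0];n=px2w('w2',[[475,256]],.102)[0];print(k,n,np.linalg.norm((k-n)[:2]),np.arctan2(*(-(n-k)[[0]],(n-k)[[1]])))
plan((k[0],k[1],.082),92.4,1)
"
```

```text
[0.50229992 0.06856428 0.1       ] [0.49645281 0.15107392 0.102     ] 0.08271655899318589 [0.07074757]
t=5.2 now [0.5048 0.0676 0.1253] a=92.0 q1,q6=-1,-3 w=0.602 F=[-0.3  0.2  0.3] turn 0.4
  tx -0.02 ty 0.43 tz 0.01 twist -0.009
```

>>> carry_out:
  targets:
    - {"hand":0.2,"tx":-0.02,"ty":0.15,"tz":0.01,"twist":-0.01}
    - {"hand":0.2,"tx":-0.02,"ty":0.3,"tz":0.01,"twist":-0.01}
    - {"hand":0.2,"tx":-0.02,"ty":0.43,"tz":0.01,"twist":-0.01}
    - {"hand":0.2,"tx":-0.02,"ty":0.43,"tz":0.01,"twist":-0.01}
    - {"hand":0.2,"tx":-0.02,"ty":0.43,"tz":0.01,"twist":-0.01}

```text
time_s: 5.82
ee_pos: [0.5028, 0.0684, 0.0823]
ee_rot: [[0.999, -0.001, -0.043], [0.043, -0.003, 0.999], [-0.001, -1.0, -0.003]]
contact_force: [0.8, 0.2, 0.2]
gripper_width: 0.6
```

>>> carry_out:
  targets:
    - {"hand":-0.2,"tx":0,"ty":0,"tz":0,"twist":0}
    - {"hand":-0.5,"tx":0,"ty":0,"tz":0,"twist":0}
    - {"hand":-1,"tx":0,"ty":0,"tz":0,"twist":0}
    - {"hand":-1,"tx":0,"ty":0,"tz":0,"twist":0}
    - {"hand":-1,"tx":0,"ty":0,"tz":0,"twist":0}
  squeeze: 30

```text
time_s: 6.45
ee_pos: [0.5028, 0.0684, 0.0823]
ee_rot: [[0.999, -0.001, -0.043], [0.043, -0.003, 0.999], [-0.001, -1.0, -0.003]]
contact_force: [-0.9, 0.5, 0.7]
gripper_width: -0.001
```

```bash
python3 -c "
from h import *
save('wrist','w3');save('side','s3')
a=cv2.imread('pics/w3.png')[150:450,150:550];b=cv2.resize(cv2.imread('pics/s3.png')[120:270,190:390],(400,300))
cv2.imwrite('pics/c3.png',np.vstack([a,b]))
"
```

```text
(no output)
```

View pics/c3.png

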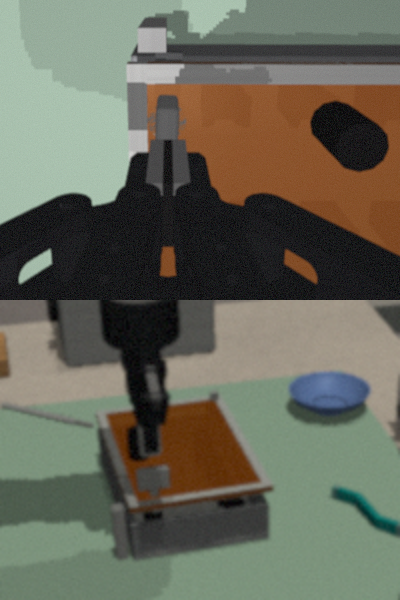

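```bash
python3 -c "
from h import *
def tri(obs):
    A=[];B=[]
    for f,uv in obs:
        K,R,c=cam(f); r=R@np.linalg.inv(K)@[*uv,1]; r/=np.linalg.norm(r); M=np.eye(3)-np.outer(r,r); A.append(M);B.append(M@c)
    p=np.linalg.lstsq(np.vstack(A),np.hstack(B),rcond=None)[0]; return p.round(4),[ (w2px(f,p)[0]-uv).round(1).tolist() for f,uv in obs]
print('key',tri([('top0',(233.6,275.8)),('w1',(326,238)),('w2',(319,260))]))
print('key+side',tri([('top0',(233.6,275.8)),('side0',(266,205)),('w1',(326,238)),('w2',(319,260))]))
print('knob',tri([('top0',(192.8,277)),('w1',(443,238)),('w2',(475,256))]))
print(tri([('side0',(259,185)),('top0',(192.8,277))]))
print(w2px('w3',arm.get_obs()['ee_pos']),w2px('s3',arm.get_obs()['ee_pos']))
print(w2px('side0',[[.5025,.0685,.1],[.4965,.151,.102]]))
"

```

```text
key (array([0.5058, 0.0687, 0.0872]), [[-0.5, -0.2], [-1.3, 0.1], [-0.1, -1.0]])
key+side (array([0.5036, 0.0681, 0.0976]), [[-1.1, 0.8], [0.4, 0.3], [-1.8, 0.7], [-1.0, 0.8]])
knob (array([0.5002, 0.1526, 0.0945]), [[-1.7, 0.7], [-2.5, -0.5], [-3.3, 2.5]])
(array([0.5008, 0.1466, 0.1055]), [[0.3, -0.0], [-0.1, 0.4]])
[[316.42232651 279.51069189]] [[266.53583127 211.59467012]]
[[265.8037212  204.25028209]
 [257.21655801 185.72952156]]
```

```bash
python3 -c "
from h import *
a=cv2.resize(cv2.imread('pics/s3.png')[140:240,220:320],(400,400),interpolation=cv2.INTER_CUBIC)
b=cv2.resize(cv2.imread('pics/w3.png')[210:310,266:366],(400,400),interpolation=cv2.INTER_CUBIC)
cv2.imwrite('pics/c4.png',cv2.convertScaleAbs(np.hstack([a,b]),alpha=1.8,beta=20))
"
```

```text
(no output)
```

View pics/c4.png

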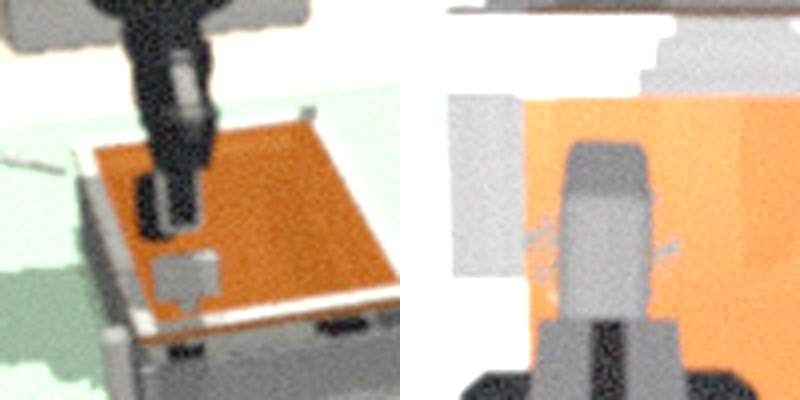

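```bash
python3 -c "
from h import *
p=np.load('pics/w3.npz')['ee_pos']
for h in (0,.01,.02,.03,.04): print(h,w2px('w3',p+[0,0,h]).round(1),w2px('s3',p+[0,0,h]).round(1))
print(arm.get_obs()['gripper_width'],np.load('pics/w3.npz')['T_tool_cam'].round(3))
"
```

```text
0 [[316.4 279.5]] [[266.5 211.6]]
0.01 [[316.3 287.4]] [[266.2 207.5]]
0.02 [[316.2 296.2]] [[265.9 203.3]]
0.03 [[316.1 306.1]] [[265.6 199.1]]
0.04 [[316.  317.3]] [[265.2 194.8]]
0.0033232041041391836 [[-0.001  0.963  0.269 -0.068]
 [-0.001 -0.269  0.963 -0.177]
 [ 1.     0.001  0.001  0.   ]
 [ 0.     0.     0.     1.   ]]
```

```bash
python3 -c "
from h import *
p=np.load('pics/w3.npz')['ee_pos']
for h in (.01,.015,.02,.025,.03,.035): print(h,w2px('w3',p+[-.011,0,h]).round(1),w2px('s3',[p+[-.011,-.007,h],p+[.011,-.007,h]]).round(1).tolist())
"
```

```text
0.01 [[317.4 264.5]] [[261.5, 209.8], [272.0, 208.4]]
0.015 [[317.4 268.2]] [[261.3, 207.7], [271.8, 206.3]]
0.02 [[317.3 272.1]] [[261.1, 205.6], [271.7, 204.2]]
0.025 [[317.3 276.3]] [[261.0, 203.5], [271.5, 202.1]]
0.03 [[317.3 280.7]] [[260.8, 201.4], [271.4, 200.0]]
0.035 [[317.3 285.4]] [[260.6, 199.2], [271.2, 197.9]]
```

The two views agree that the real fingertips end about 35 mm short of the reported TCP. They closed above the key without touching it. I'll open and lower in small steps while watching the force.

>>> carry_out:
  targets:
    - {"hand":0,"tx":0,"ty":0,"tz":0,"twist":0}
    - {"hand":0,"tx":0,"ty":0,"tz":0,"twist":0}
    - {"hand":0,"tx":0,"ty":0,"tz":0,"twist":0}
    - {"hand":0,"tx":0,"ty":0.1,"tz":0,"twist":0}
    - {"hand":0,"tx":0,"ty":0.1,"tz":0,"twist":0}

```text
time_s: 7.18
ee_pos: [0.5018, 0.0684, 0.0711]
ee_rot: [[0.999, -0.003, -0.043], [0.043, -0.003, 0.999], [-0.003, -1.0, -0.003]]
contact_force: [-0.4, 0.8, -0.4]
gripper_width: 0.502
```

>>> carry_out:
  targets:
    - {"hand":0,"tx":0,"ty":0.03,"tz":0,"twist":0}
    - {"hand":0,"tx":0,"ty":0.06,"tz":0,"twist":0}
    - {"hand":0,"tx":0,"ty":0.1,"tz":0,"twist":0}
    - {"hand":0,"tx":0,"ty":0.1,"tz":0,"twist":0}
    - {"hand":0,"tx":0,"ty":0.1,"tz":0,"twist":0}

```text
time_s: 7.8
ee_pos: [0.5018, 0.0684, 0.0612]
ee_rot: [[0.999, -0.003, -0.043], [0.043, -0.003, 0.999], [-0.003, -1.0, -0.003]]
contact_force: [0.6, -0.6, 1.0]
gripper_width: 0.502
```

```bash
python3 -c "
from h import *
save('wrist','w5');save('side','s5'); print(arm.get_obs()['ee_pos'],arm.get_obs()['gripper_width'])
a=cv2.resize(cv2.imread('pics/s5.png')[140:240,220:320],(400,400),interpolation=cv2.INTER_CUBIC)
b=cv2.resize(cv2.imread('pics/w5.png')[190:340,241:391],(400,400),interpolation=cv2.INTER_CUBIC)
cv2.imwrite('pics/c5.png',cv2.convertScaleAbs(np.hstack([a,b]),alpha=1.8,beta=20))
"
```

```text
[0.50191693 0.06841572 0.06127059] 0.5035661070094746
```

View pics/c5.png

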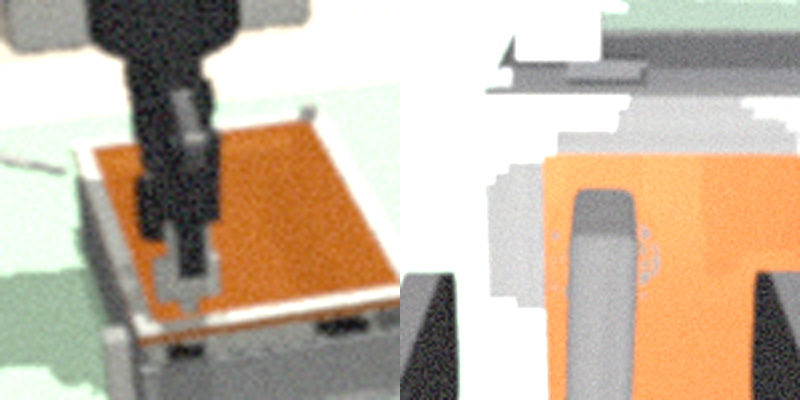

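>>> carry_out:
  targets:
    - {"hand":0,"tx":0,"ty":0.03,"tz":0,"twist":0}
    - {"hand":0,"tx":0,"ty":0.06,"tz":0,"twist":0}
    - {"hand":0,"tx":0,"ty":0.1,"tz":0,"twist":0}
    - {"hand":0,"tx":0,"ty":0.14,"tz":0,"twist":0}
    - {"hand":0,"tx":0,"ty":0.14,"tz":0,"twist":0}

```text
time_s: 8.52
ee_pos: [0.5015, 0.0683, 0.0468]
ee_rot: [[0.999, -0.004, -0.043], [0.043, -0.003, 0.999], [-0.004, -1.0, -0.003]]
contact_force: [-0.8, -0.4, -1.4]
gripper_width: 0.504
```

>>> carry_out:
  targets:
    - {"hand":-0.2,"tx":0,"ty":0,"tz":0,"twist":0}
    - {"hand":-0.5,"tx":0,"ty":0,"tz":0,"twist":0}
    - {"hand":-1,"tx":0,"ty":0,"tz":0,"twist":0}
    - {"hand":-1,"tx":0,"ty":0,"tz":0,"twist":0}
    - {"hand":-1,"tx":0,"ty":0,"tz":0,"twist":0}
  squeeze: 30

```text
time_s: 9.15
ee_pos: [0.5015, 0.0679, 0.047]
ee_rot: [[0.999, -0.004, -0.042], [0.042, -0.004, 0.999], [-0.004, -1.0, -0.003]]
contact_force: [-2.1, -3.5, 2.7]
gripper_width: 0.107
```

>>> carry_out:
  targets:
    - {"hand":-1,"tx":0,"ty":0,"tz":0,"twist":0.2}
    - {"hand":-1,"tx":0,"ty":0,"tz":0,"twist":0.4}
    - {"hand":-1,"tx":0,"ty":0,"tz":0,"twist":0.6}
    - {"hand":-1,"tx":0,"ty":0,"tz":0,"twist":0.8}
    - {"hand":-1,"tx":0,"ty":0,"tz":0,"twist":1}

```text
time_s: 9.78
ee_pos: [0.502, 0.0692, 0.047]
ee_rot: [[0.734, -0.003, 0.68], [-0.68, -0.001, 0.734], [-0.002, -1.0, -0.003]]
contact_force: [1.1, 2.0, 0.8]
gripper_width: 0.102
```

>>> carry_out:
  targets:
    - {"hand":-1,"tx":0,"ty":0,"tz":0,"twist":0.2}
    - {"hand":-1,"tx":0,"ty":0,"tz":0,"twist":0.4}
    - {"hand":-1,"tx":0,"ty":0,"tz":0,"twist":0.6}
    - {"hand":-1,"tx":0,"ty":0,"tz":0,"twist":0.8}
    - {"hand":-1,"tx":0,"ty":0,"tz":0,"twist":0.95}

```text
time_s: 10.4
ee_pos: [0.5027, 0.0702, 0.0471]
ee_rot: [[0.074, -0.002, 0.997], [-0.997, 0.001, 0.074], [-0.002, -1.0, -0.001]]
contact_force: [1.6, 2.5, -0.4]
gripper_width: 0.105
```

```bash
python3 -c "
from h import *
plan((.502,.068,.047),2.5);o=arm.get_obs();print(o['wrist_torque'])"
```

```text
t=10.4 now [0.5027 0.0702 0.0471] a=4.2 q1,q6=-1,85 w=0.105 F=[ 1.6  2.5 -0.4] turn -1.7
  tx 0.02 ty 0.00 tz -0.01 twist 0.039
[ 0.3553402  -0.32968703  0.0272348 ]
```

>>> carry_out:
  targets:
    - {"hand":-1,"tx":0,"ty":0,"tz":0,"twist":0.05}
    - {"hand":-1,"tx":0,"ty":0,"tz":0,"twist":0.06}
    - {"hand":0,"tx":0,"ty":0,"tz":0,"twist":0.04}
    - {"hand":0,"tx":0,"ty":0,"tz":0,"twist":0.04}
    - {"hand":0,"tx":0,"ty":0,"tz":0,"twist":0.04}

```text
time_s: 11.02
ee_pos: [0.5028, 0.0704, 0.047]
ee_rot: [[0.043, -0.002, 0.999], [-0.999, 0.002, 0.043], [-0.002, -1.0, -0.001]]
contact_force: [-0.9, -0.6, 0.1]
gripper_width: 0.498
```

>>> carry_out:
  targets:
    - {"hand":0,"tx":0,"ty":-0.2,"tz":0,"twist":0}
    - {"hand":0,"tx":0,"ty":-0.5,"tz":0,"twist":0}
    - {"hand":0,"tx":0,"ty":-0.8,"tz":0,"twist":0}
    - {"hand":0,"tx":0,"ty":-0.8,"tz":0,"twist":0}
    - {"hand":0,"tx":0,"ty":-0.8,"tz":0,"twist":0}

```text
time_s: 11.65
ee_pos: [0.5025, 0.0702, 0.1264]
ee_rot: [[0.043, -0.002, 0.999], [-0.999, 0.002, 0.043], [-0.002, -1.0, -0.002]]
contact_force: [-0.5, 0.3, -0.4]
gripper_width: 0.499
```

```bash
python3 -c "
from h import *
save('wrist','w6');save('top','t6')
plan((.498,.154,.127),2.5)
b=cv2.imread('pics/w6.png')
cv2.imwrite('pics/c6.png',cv2.convertScaleAbs(b,alpha=1.4,beta=10))
print(w2px('w6',[[.498,.154,.102],[.502,.069,.1]]))
"
```

```text
t=11.8 now [0.502  0.0702 0.1258] a=2.5 q1,q6=-1,86 w=0.499 F=[-0.3  0.   0.2] turn 0.0
  tx -0.84 ty -0.01 tz -0.00 twist -0.001
[[315.7904905   98.86336654]
 [316.51140315 265.00201112]]
```

View pics/c6.png

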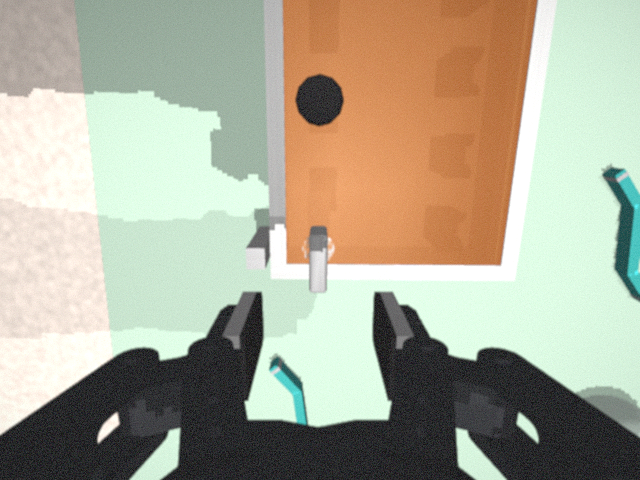

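The key now lies along y, so it is unlocked. The knob is at (319,100), which matches (0.500, 0.154). I'm moving to grip it.

>>> carry_out:
  targets:
    - {"hand":0,"tx":-0.25,"ty":0,"tz":0,"twist":0}
    - {"hand":0,"tx":-0.5,"ty":0,"tz":0,"twist":0}
    - {"hand":0,"tx":-0.75,"ty":0,"tz":-0.01,"twist":0}
    - {"hand":0,"tx":-0.84,"ty":0,"tz":-0.02,"twist":0}
    - {"hand":0,"tx":-0.84,"ty":0,"tz":-0.02,"twist":0}

```text
time_s: 12.38
ee_pos: [0.4958, 0.1542, 0.1253]
ee_rot: [[0.044, -0.005, 0.999], [-0.999, 0.001, 0.044], [-0.001, -1.0, -0.005]]
contact_force: [0.0, 0.1, 0.3]
gripper_width: 0.502
```

>>> carry_out:
  targets:
    - {"hand":0,"tx":0,"ty":0.2,"tz":0,"twist":0}
    - {"hand":0,"tx":0,"ty":0.4,"tz":0,"twist":0}
    - {"hand":0,"tx":0,"ty":0.6,"tz":0,"twist":0}
    - {"hand":0,"tx":0,"ty":0.8,"tz":0,"twist":0}
    - {"hand":0,"tx":0,"ty":0.8,"tz":0,"twist":0}

```text
time_s: 13.0
ee_pos: [0.4938, 0.1531, 0.0437]
ee_rot: [[0.043, -0.009, 0.999], [-0.999, 0.0, 0.043], [-0.001, -1.0, -0.009]]
contact_force: [0.2, -0.3, 0.2]
gripper_width: 0.496
```

>>> carry_out:
  targets:
    - {"hand":-0.5,"tx":0,"ty":0,"tz":0,"twist":0}
    - {"hand":-1,"tx":0,"ty":0,"tz":0,"twist":0}
    - {"hand":-1,"tx":0,"ty":0,"tz":0,"twist":0}
    - {"hand":-1,"tx":0,"ty":0,"tz":0,"twist":0}
    - {"hand":-1,"tx":0,"ty":0,"tz":0,"twist":0}
  squeeze: 25

```text
time_s: 13.62
ee_pos: [0.4954, 0.1535, 0.0448]
ee_rot: [[0.043, -0.006, 0.999], [-0.999, 0.001, 0.043], [-0.001, -1.0, -0.005]]
contact_force: [3.6, 2.7, 5.9]
gripper_width: 0.265
```

```bash
cat >> h.py <<'E'
def arc(p0,h,turn,n):
    """rows of cumulative tool shifts per call along arc about h (deg, + ccw), tool not turning"""
    o=arm.get_obs();R=np.array(o['ee_rot']);P=[np.array(p0[:2])];h=np.array(h)
    for k in range(5*n):
        a=np.radians(turn*(k+1)/(5*n)); v=np.array(p0[:2])-h; C,S=np.cos(a),np.sin(a)
        P.append(h+[C*v[0]-S*v[1],S*v[0]+C*v[1]])
    for c in range(n):
        print('call',c,[tuple((R[:2].T@(P[5*c+i]-P[5*c])/.1).round(2)[[0,2]]) for i in range(1,6)],P[5*c+5].round(3))
E
python3 -c "
from h import *
o=arm.get_obs();p=o['ee_pos'];print(p,o['gripper_width'],o['contact_force'])
y=.045;h=p[:2]+.115*np.array([np.cos(y)-np.sin(y),np.sin(y)+np.cos(y)]);print(h)
arc(p,h,-88,4)"
```

```text
[0.49539787 0.15345808 0.04483706] 0.2647899790022087 [3.61635213 2.69149559 5.94628127]
[0.6051082  0.27351492]
call 0 [(np.float64(-0.09), np.float64(-0.09)), (np.float64(-0.19), np.float64(-0.16)), (np.float64(-0.29), np.float64(-0.23)), (np.float64(-0.4), np.float64(-0.29)), (np.float64(-0.51), np.float64(-0.35))] [0.458 0.203]
call 1 [(np.float64(-0.12), np.float64(-0.04)), (np.float64(-0.24), np.float64(-0.08)), (np.float64(-0.36), np.float64(-0.11)), (np.float64(-0.48), np.float64(-0.12)), (np.float64(-0.61), np.float64(-0.13))] [0.443 0.263]
call 2 [(np.float64(-0.12), np.float64(0.0)), (np.float64(-0.25), np.float64(0.01)), (np.float64(-0.37), np.float64(0.04)), (np.float64(-0.49), np.float64(0.07)), (np.float64(-0.61), np.float64(0.11))] [0.451 0.325]
call 3 [(np.float64(-0.11), np.float64(0.05)), (np.float64(-0.23), np.float64(0.11)), (np.float64(-0.33), np.float64(0.17)), (np.float64(-0.43), np.float64(0.25)), (np.float64(-0.53), np.float64(0.33))] [0.481 0.379]
```

>>> carry_out:
  targets:
    - {"hand":-1,"tx":-0.09,"ty":0,"tz":-0.08,"twist":0}
    - {"hand":-1,"tx":-0.19,"ty":0,"tz":-0.15,"twist":0}
    - {"hand":-1,"tx":-0.29,"ty":0,"tz":-0.22,"twist":0}
    - {"hand":-1,"tx":-0.4,"ty":0,"tz":-0.28,"twist":0}
    - {"hand":-1,"tx":-0.51,"ty":0,"tz":-0.33,"twist":0}

```text
time_s: 14.25
ee_pos: [0.4595, 0.2036, 0.0449]
ee_rot: [[0.043, -0.006, 0.999], [-0.999, 0.001, 0.043], [-0.001, -1.0, -0.006]]
contact_force: [5.1, -2.9, -1.1]
gripper_width: 0.272
```

```bash
python3 -c "
from h import *
o=arm.get_obs();p=o['ee_pos'];print(p,o['gripper_width'],o['contact_force'])
for h in [(.605,.2735),(.609,.273)]:
  print(np.linalg.norm(p[:2]-h)); arc(p,h,-62,3)"
```

```text
[0.45950241 0.20362182 0.04486554] 0.27165561643489305 [ 5.06137309 -2.93928827 -1.14824628]
0.16140789334161787
call 0 [(np.float64(-0.11), np.float64(-0.04)), (np.float64(-0.22), np.float64(-0.08)), (np.float64(-0.33), np.float64(-0.1)), (np.float64(-0.45), np.float64(-0.12)), (np.float64(-0.56), np.float64(-0.13))] [0.444 0.259]
call 1 [(np.float64(-0.12), np.float64(-0.0)), (np.float64(-0.23), np.float64(0.01)), (np.float64(-0.35), np.float64(0.02)), (np.float64(-0.46), np.float64(0.05)), (np.float64(-0.57), np.float64(0.08))] [0.45  0.317]
call 2 [(np.float64(-0.11), np.float64(0.04)), (np.float64(-0.22), np.float64(0.09)), (np.float64(-0.32), np.float64(0.14)), (np.float64(-0.42), np.float64(0.21)), (np.float64(-0.51), np.float64(0.28))] [0.475 0.369]
0.16481159112267826
call 0 [(np.float64(-0.11), np.float64(-0.04)), (np.float64(-0.23), np.float64(-0.07)), (np.float64(-0.34), np.float64(-0.1)), (np.float64(-0.46), np.float64(-0.12)), (np.float64(-0.58), np.float64(-0.12))] [0.445 0.261]
call 1 [(np.float64(-0.12), np.float64(0.0)), (np.float64(-0.24), np.float64(0.01)), (np.float64(-0.35), np.float64(0.03)), (np.float64(-0.47), np.float64(0.05)), (np.float64(-0.58), np.float64(0.09))] [0.451 0.32 ]
call 2 [(np.float64(-0.11), np.float64(0.04)), (np.float64(-0.22), np.float64(0.09)), (np.float64(-0.32), np.float64(0.15)), (np.float64(-0.42), np.float64(0.22)), (np.float64(-0.52), np.float64(0.29))] [0.478 0.372]
```

>>> carry_out:
  targets:
    - {"hand":-1,"tx":-0.11,"ty":0,"tz":-0.03,"twist":0}
    - {"hand":-1,"tx":-0.22,"ty":0,"tz":-0.06,"twist":0}
    - {"hand":-1,"tx":-0.34,"ty":0,"tz":-0.09,"twist":0}
    - {"hand":-1,"tx":-0.45,"ty":0,"tz":-0.1,"twist":0}
    - {"hand":-1,"tx":-0.57,"ty":0,"tz":-0.11,"twist":0}

```text
time_s: 14.88
ee_pos: [0.4481, 0.2609, 0.045]
ee_rot: [[0.042, -0.002, 0.999], [-0.999, 0.0, 0.042], [-0.0, -1.0, -0.002]]
contact_force: [10.4, -2.1, -5.2]
gripper_width: 0.274
```

>>> carry_out:
  targets:
    - {"hand":-1,"tx":-0.12,"ty":0,"tz":0,"twist":0}
    - {"hand":-1,"tx":-0.24,"ty":0,"tz":0.01,"twist":0}
    - {"hand":-1,"tx":-0.35,"ty":0,"tz":0.03,"twist":0}
    - {"hand":-1,"tx":-0.47,"ty":0,"tz":0.05,"twist":0}
    - {"hand":-1,"tx":-0.58,"ty":0,"tz":0.09,"twist":0}

```text
time_s: 15.5
ee_pos: [0.4554, 0.3193, 0.045]
ee_rot: [[0.042, -0.001, 0.999], [-0.999, -0.001, 0.042], [0.001, -1.0, -0.001]]
contact_force: [4.1, -3.5, 1.3]
gripper_width: 0.269
```

>>> carry_out:
  targets:
    - {"hand":-1,"tx":-0.11,"ty":0,"tz":0.04,"twist":0}
    - {"hand":-1,"tx":-0.22,"ty":0,"tz":0.09,"twist":0}
    - {"hand":-1,"tx":-0.32,"ty":0,"tz":0.15,"twist":0}
    - {"hand":-1,"tx":-0.42,"ty":0,"tz":0.22,"twist":0}
    - {"hand":-1,"tx":-0.52,"ty":0,"tz":0.29,"twist":0}

```text
time_s: 16.12
ee_pos: [0.4809, 0.3731, 0.0449]
ee_rot: [[0.043, -0.004, 0.999], [-0.999, -0.001, 0.043], [0.001, -1.0, -0.004]]
contact_force: [-0.3, -2.4, 5.9]
gripper_width: 0.27
```

```bash
python3 -c "
from h import *
o=arm.get_obs();p=o['ee_pos'];print(p,o['gripper_width'],o['contact_force'])
h=np.array([.607,.273]);d=p[:2]-h;print(np.linalg.norm(d),225+2.6-np.degrees(np.arctan2(d[1],d[0])))"
```

```text
[0.48086528 0.37310137 0.04493363] 0.26975168661914933 [-0.27070652 -2.38740686  5.94060255]
0.1610287301468499 86.0357564768318
```

>>> carry_out:
  targets:
    - {"hand":0,"tx":0,"ty":0,"tz":0,"twist":0}
    - {"hand":0,"tx":0,"ty":0,"tz":0,"twist":0}
    - {"hand":0,"tx":0,"ty":0,"tz":0,"twist":0}
    - {"hand":0,"tx":0,"ty":-0.3,"tz":0,"twist":0}
    - {"hand":0,"tx":0,"ty":-0.6,"tz":0,"twist":0}

```text
time_s: 16.75
ee_pos: [0.4802, 0.3727, 0.105]
ee_rot: [[0.043, -0.005, 0.999], [-0.999, -0.002, 0.043], [0.002, -1.0, -0.005]]
contact_force: [0.9, 0.5, 0.2]
gripper_width: 0.502
```

>>> carry_out:
  targets:
    - {"hand":0,"tx":0.1,"ty":-0.2,"tz":0.05,"twist":0}
    - {"hand":0,"tx":0.3,"ty":-0.3,"tz":0.1,"twist":0}
    - {"hand":0,"tx":0.55,"ty":-0.3,"tz":0.15,"twist":0}
    - {"hand":0,"tx":0.8,"ty":-0.3,"tz":0.2,"twist":0}
    - {"hand":0,"tx":1,"ty":-0.3,"tz":0.25,"twist":0}

```text
time_s: 17.38
ee_pos: [0.5094, 0.2719, 0.1345]
ee_rot: [[0.042, -0.007, 0.999], [-0.999, -0.002, 0.042], [0.002, -1.0, -0.007]]
contact_force: [-0.1, -0.5, -0.0]
gripper_width: 0.5
```

>>> carry_out:
  targets:
    - {"hand":0,"tx":0.2,"ty":0,"tz":0.05,"twist":0}
    - {"hand":0,"tx":0.4,"ty":0,"tz":0.1,"twist":0}
    - {"hand":0,"tx":0.6,"ty":0,"tz":0.15,"twist":0}
    - {"hand":0,"tx":0.8,"ty":0,"tz":0.2,"twist":0}
    - {"hand":0,"tx":1,"ty":0,"tz":0.25,"twist":0}

```text
time_s: 18.0
ee_pos: [0.5389, 0.1718, 0.1345]
ee_rot: [[0.042, -0.007, 0.999], [-0.999, -0.002, 0.042], [0.002, -1.0, -0.007]]
contact_force: [-0.0, 1.8, -0.7]
gripper_width: 0.504
```

```bash
python3 - <<'E'
from h import *
from scipy.optimize import least_squares
P=np.array([(.4954,.1535),(.4595,.2036),(.4481,.2609),(.4554,.3193),(.4809,.3731)])
r=least_squares(lambda q:np.linalg.norm(P-q,axis=1)-.1626,[.607,.273]);print('hinge',r.x,r.fun.round(4))
save('top','t7');save('wrist','w7')
for b in bars('t7'):
    if b[4]<400:print([np.round(x,4).tolist() for x in b])
plan((.62,-.133,.15),16.6)
cv2.imwrite('pics/c7.png',np.vstack([cv2.resize(cv2.imread('pics/t7.png')[190:320,20:340],(800,325)),cv2.resize(cv2.imread('pics/w7.png')[:220],(800,275))]))
E
```

```text
hinge [0.60905355 0.27030027] [ 0.0004  0.0012 -0.0014 -0.0013  0.0017]
[[428.2368, 171.0702], [0.7433, -0.3425], 1.3558, 0.7865, 114]
[[332.3333, 223.4124], [0.6243, -0.1337], 2.4342, 0.2688, 177]
[[417.6024, 219.8855], [0.6349, -0.3202], 2.1769, 0.3069, 166]
[[571.4017, 222.0921], [0.6374, -0.6556], 1.6278, 0.7614, 239]
[[477.1124, 263.7584], [0.5398, -0.4486], 2.2223, 0.3087, 178]
t=18.1 now [0.5393 0.1709 0.1345] a=2.2 q1,q6=10,97 w=0.497 F=[-0.9  0.  -0.7] turn 14.4
  tx 1.02 ty -0.05 tz 0.23 twist -0.106
  tx 1.04 ty -0.05 tz 0.14 twist -0.106
  tx 1.05 ty -0.05 tz 0.06 twist -0.106
```

View pics/c7.png

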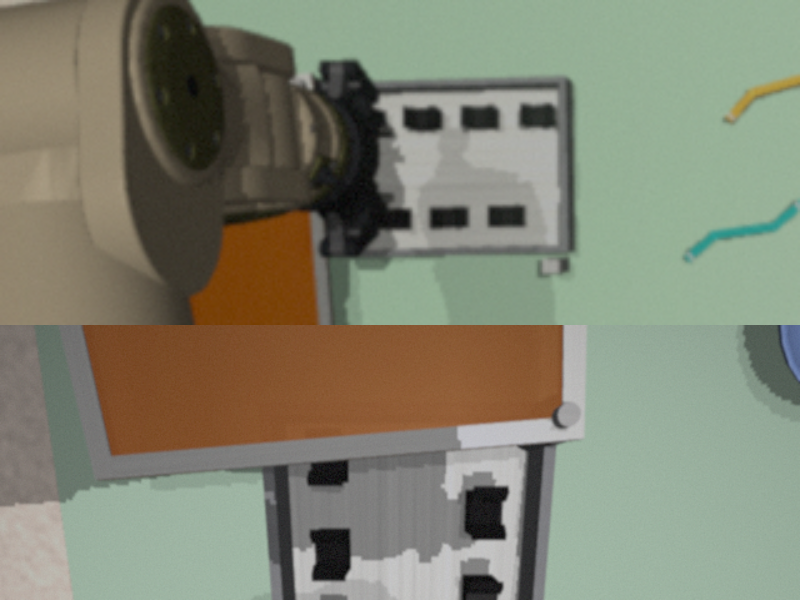

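>>> carry_out:
  targets:
    - {"hand":0,"tx":0.2,"ty":0,"tz":0.05,"twist":-0.02}
    - {"hand":0,"tx":0.4,"ty":0,"tz":0.1,"twist":-0.04}
    - {"hand":0,"tx":0.6,"ty":0,"tz":0.14,"twist":-0.06}
    - {"hand":0,"tx":0.8,"ty":0,"tz":0.18,"twist":-0.08}
    - {"hand":0,"tx":1,"ty":0,"tz":0.23,"twist":-0.1}

```text
time_s: 18.73
ee_pos: [0.5663, 0.0715, 0.1346]
ee_rot: [[0.118, -0.006, 0.993], [-0.993, -0.002, 0.118], [0.002, -1.0, -0.007]]
contact_force: [-0.2, 0.0, -0.3]
gripper_width: 0.504
```

>>> carry_out:
  targets:
    - {"hand":0,"tx":0.2,"ty":0,"tz":0.03,"twist":-0.02}
    - {"hand":0,"tx":0.4,"ty":0,"tz":0.06,"twist":-0.04}
    - {"hand":0,"tx":0.6,"ty":0,"tz":0.09,"twist":-0.06}
    - {"hand":0,"tx":0.8,"ty":0,"tz":0.12,"twist":-0.08}
    - {"hand":0,"tx":1,"ty":0,"tz":0.14,"twist":-0.11}

```text
time_s: 19.35
ee_pos: [0.5922, -0.0264, 0.1346]
ee_rot: [[0.205, -0.006, 0.979], [-0.979, -0.002, 0.205], [0.001, -1.0, -0.007]]
contact_force: [0.7, -0.2, -0.0]
gripper_width: 0.501
```

>>> carry_out:
  targets:
    - {"hand":0,"tx":0.25,"ty":0,"tz":0.02,"twist":-0.03}
    - {"hand":0,"tx":0.5,"ty":0,"tz":0.03,"twist":-0.06}
    - {"hand":0,"tx":0.75,"ty":0,"tz":0.05,"twist":-0.08}
    - {"hand":0,"tx":1,"ty":0,"tz":0.06,"twist":-0.1}
    - {"hand":0,"tx":1,"ty":0,"tz":0.06,"twist":-0.1}

```text
time_s: 19.98
ee_pos: [0.619, -0.1245, 0.1343]
ee_rot: [[0.279, -0.006, 0.96], [-0.96, -0.002, 0.279], [0.0, -1.0, -0.007]]
contact_force: [0.3, 1.0, -0.3]
gripper_width: 0.497
```

```bash
cat >> h.py <<'E'
def look(f,near):
    save('wrist',f); bs=[b for b in bars(f,amin=300,up=2)]
    bs.sort(key=lambda b:np.hypot(*(b[1]-near))); b=bs[0]
    print(f,'px',b[0].round(0),'xy',b[1].round(4),'th',round(np.degrees(b[2])%180,1),'cost',round(b[3],3),'area',b[4]); return b
E
python3 - <<'E'
from h import *
b=look('w8',(.624,-.133))
plan((*b[1],.06),np.degrees(b[2])%180+57.5-180)
E
```

```text
w8 px [321. 231.] xy [ 0.6229 -0.1318] th 138.7 cost 0.237 area 1378
t=20.0 now [ 0.6186 -0.1233  0.1344] a=16.3 q1,q6=-18,55 w=0.502 F=[-0.4  0.5 -0.1] turn -0.1
  tx 0.09 ty 0.74 tz 0.02 twist 0.002
```

>>> carry_out:
  targets:
    - {"hand":0,"tx":0.09,"ty":0.2,"tz":0.02,"twist":0}
    - {"hand":0,"tx":0.09,"ty":0.4,"tz":0.02,"twist":0}
    - {"hand":0,"tx":0.09,"ty":0.65,"tz":0.02,"twist":0}
    - {"hand":0,"tx":0.09,"ty":0.9,"tz":0.02,"twist":0}
    - {"hand":0,"tx":0.09,"ty":0.9,"tz":0.02,"twist":0}

```text
time_s: 20.65
ee_pos: [0.6202, -0.1296, 0.0423]
ee_rot: [[0.281, -0.011, 0.96], [-0.96, 0.001, 0.281], [-0.004, -1.0, -0.011]]
contact_force: [-0.1, -0.8, 0.0]
gripper_width: 0.5
```

>>> carry_out:
  targets:
    - {"hand":0,"tx":0,"ty":0.2,"tz":0,"twist":0}
    - {"hand":0,"tx":0,"ty":0.4,"tz":0,"twist":0}
    - {"hand":0,"tx":0,"ty":0.6,"tz":0,"twist":0}
    - {"hand":0,"tx":0,"ty":0.6,"tz":0,"twist":0}
    - {"hand":0,"tx":0,"ty":0.6,"tz":0,"twist":0}

```text
time_s: 21.28
ee_pos: [0.6205, -0.1295, -0.0162]
ee_rot: [[0.282, -0.01, 0.959], [-0.96, -0.0, 0.282], [-0.003, -1.0, -0.009]]
contact_force: [0.6, 0.2, 1.0]
gripper_width: 0.5
```

```bash
python3 - <<'E'
from h import *
plan((.6229,-.1318,-.028),16.2)
save('wrist','w9'); cv2.imwrite('pics/c9.png',cv2.imread('pics/w9.png')[150:400,170:470])
print(w2px('w9',[[.6229,-.1318,.016]]))
E
```

```text
t=21.3 now [ 0.6205 -0.1295 -0.0162] a=16.4 q1,q6=-19,55 w=0.500 F=[0.6 0.2 1. ] turn -0.2
  tx 0.03 ty 0.12 tz 0.02 twist 0.003
[[320.4453783  315.89651815]]
```

View pics/c9.png

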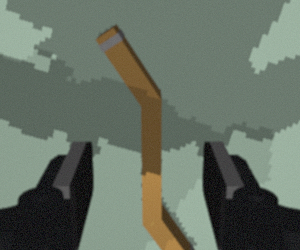

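>>> carry_out:
  targets:
    - {"hand":0,"tx":0.02,"ty":0.04,"tz":0.02,"twist":0}
    - {"hand":0,"tx":0.02,"ty":0.08,"tz":0.03,"twist":0}
    - {"hand":0,"tx":0.02,"ty":0.13,"tz":0.03,"twist":0}
    - {"hand":-0.5,"tx":0.02,"ty":0.13,"tz":0.03,"twist":0}
    - {"hand":-1,"tx":0.02,"ty":0.13,"tz":0.03,"twist":0}
  squeeze: 40

```text
time_s: 21.95
ee_pos: [0.6238, -0.1307, -0.0292]
ee_rot: [[0.281, -0.01, 0.96], [-0.96, -0.0, 0.281], [-0.003, -1.0, -0.009]]
contact_force: [-0.6, 0.9, 11.4]
gripper_width: 0.082
```

>>> carry_out:
  targets:
    - {"hand":-1,"tx":0,"ty":0,"tz":0,"twist":0}
    - {"hand":-1,"tx":0,"ty":0,"tz":0,"twist":0}
    - {"hand":-1,"tx":0,"ty":0,"tz":0,"twist":0}
    - {"hand":-1,"tx":0,"ty":-0.02,"tz":0,"twist":0}
    - {"hand":-1,"tx":0,"ty":-0.05,"tz":0,"twist":0}

```text
time_s: 22.58
ee_pos: [0.6236, -0.1307, -0.0242]
ee_rot: [[0.281, -0.01, 0.96], [-0.96, 0.0, 0.281], [-0.003, -1.0, -0.01]]
contact_force: [-0.9, 0.2, -0.5]
gripper_width: 0.079
```

>>> carry_out:
  targets:
    - {"hand":-1,"tx":0,"ty":-0.25,"tz":0,"twist":0}
    - {"hand":-1,"tx":0,"ty":-0.5,"tz":0,"twist":0}
    - {"hand":-1,"tx":0,"ty":-0.75,"tz":0,"twist":0}
    - {"hand":-1,"tx":0,"ty":-1,"tz":0,"twist":0}
    - {"hand":-1,"tx":0,"ty":-1,"tz":0,"twist":0}

```text
time_s: 23.2
ee_pos: [0.6265, -0.1313, 0.0782]
ee_rot: [[0.282, -0.005, 0.96], [-0.96, -0.001, 0.281], [-0.0, -1.0, -0.006]]
contact_force: [-0.4, 0.4, -1.2]
gripper_width: 0.076
```

```bash
python3 - <<'E'
from h import *
save('top','t10'); im=cv2.imread('pics/t10.png')
hsv=cv2.cvtColor(im,cv2.COLOR_BGR2HSV); m=cv2.inRange(hsv,(0,0,0),(179,255,50)); m[:225]=0;m[290:]=0;m[:,:125]=0;m[:,250:]=0
n,L,st,ct=cv2.connectedComponentsWithStats(m)
for i in range(1,n):
    if st[i,4]>20: print(st[i].tolist(),ct[i].round(1),px2w('t10',ct[i],.046)[0].round(4))
a=cv2.resize(im[205:300,120:260],None,fx=5,fy=5,interpolation=cv2.INTER_CUBIC)
b=cv2.imread('pics/w7.png')[60:470,120:520]
cv2.imwrite('pics/c10.png',a)
E
```

```text
[146, 225, 7, 7, 32] [148.7 227.6] [0.6059 0.2595 0.046 ]
[205, 233, 14, 8, 97] [211.6 236.9] [0.588 0.124 0.046]
[229, 233, 13, 7, 79] [234.7 236.2] [0.5902 0.0746 0.046 ]
[159, 234, 14, 9, 103] [165.7 237.8] [0.5845 0.2221 0.046 ]
[182, 234, 14, 8, 102] [188.6 237.4] [0.5862 0.1731 0.046 ]
[216, 273, 13, 7, 86] [222.  276.2] [0.5046 0.0992 0.046 ]
[150, 275, 11, 7, 72] [155.2 277.9] [0.4988 0.2414 0.046 ]
[169, 274, 15, 7, 97] [176.1 277.2] [0.5009 0.1969 0.046 ]
[193, 274, 14, 7, 84] [198.9 276.7] [0.5028 0.1483 0.046 ]
```

View pics/c10.png

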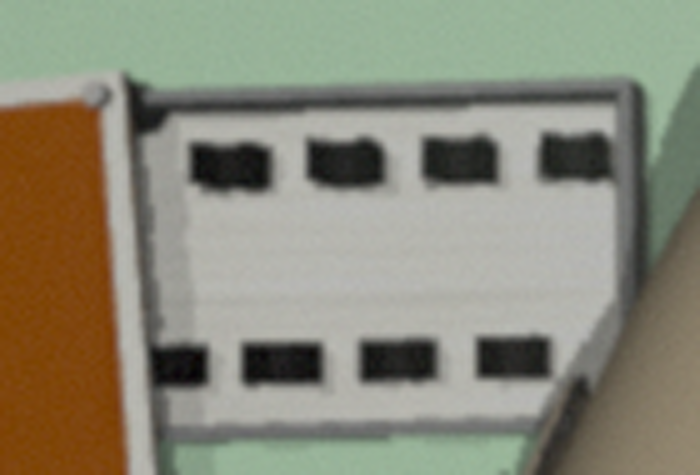

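```bash
python3 - <<'E'
from h import *
plan((.5446,.0913,.06),59.9)
E
```

```text
t=23.2 now [ 0.6254 -0.1309  0.0765] a=16.4 q1,q6=-19,55 w=0.075 F=[-0.2  0.2 -0.7] turn 43.5
  tx -0.79 ty 0.05 tz -0.05 twist -0.323
  tx -0.77 ty 0.05 tz 0.15 twist -0.323
  tx -0.71 ty 0.05 tz 0.34 twist -0.323
```

>>> carry_out:
  targets:
    - {"hand":-1,"tx":-0.2,"ty":0,"tz":0,"twist":-0.08}
    - {"hand":-1,"tx":-0.4,"ty":0,"tz":-0.02,"twist":-0.16}
    - {"hand":-1,"tx":-0.6,"ty":0,"tz":-0.04,"twist":-0.24}
    - {"hand":-1,"tx":-0.79,"ty":0,"tz":-0.05,"twist":-0.32}
    - {"hand":-1,"tx":-0.79,"ty":0,"tz":-0.05,"twist":-0.32}

```text
time_s: 23.88
ee_pos: [0.5975, -0.0546, 0.0764]
ee_rot: [[0.514, -0.009, 0.858], [-0.858, -0.0, 0.514], [-0.004, -1.0, -0.008]]
contact_force: [1.1, -1.0, -1.0]
gripper_width: 0.077
```

>>> carry_out:
  targets:
    - {"hand":-1,"tx":-0.2,"ty":0,"tz":0.04,"twist":-0.08}
    - {"hand":-1,"tx":-0.4,"ty":0,"tz":0.08,"twist":-0.16}
    - {"hand":-1,"tx":-0.6,"ty":0,"tz":0.12,"twist":-0.24}
    - {"hand":-1,"tx":-0.77,"ty":0,"tz":0.15,"twist":-0.32}
    - {"hand":-1,"tx":-0.77,"ty":0,"tz":0.15,"twist":-0.32}

```text
time_s: 24.5
ee_pos: [0.5701, 0.0206, 0.0768]
ee_rot: [[0.713, -0.009, 0.701], [-0.701, -0.0, 0.713], [-0.006, -1.0, -0.007]]
contact_force: [-0.4, -0.1, -1.0]
gripper_width: 0.076
```

>>> carry_out:
  targets:
    - {"hand":-1,"tx":-0.2,"ty":0.02,"tz":0.1,"twist":-0.08}
    - {"hand":-1,"tx":-0.4,"ty":0.04,"tz":0.2,"twist":-0.16}
    - {"hand":-1,"tx":-0.6,"ty":0.06,"tz":0.3,"twist":-0.24}
    - {"hand":-1,"tx":-0.71,"ty":0.08,"tz":0.34,"twist":-0.32}
    - {"hand":-1,"tx":-0.71,"ty":0.08,"tz":0.34,"twist":-0.32}

```text
time_s: 25.12
ee_pos: [0.5427, 0.0955, 0.0688]
ee_rot: [[0.866, -0.01, 0.5], [-0.5, -0.001, 0.866], [-0.008, -1.0, -0.005]]
contact_force: [0.7, -0.7, 0.2]
gripper_width: 0.079
```

```bash
python3 - <<'E'
from h import *
plan((.5446,.0913,.035),59.9)
E
```

```text
t=25.1 now [0.5427 0.0955 0.0688] a=60.0 q1,q6=2,32 w=0.079 F=[ 0.7 -0.7  0.2] turn -0.1
  tx 0.04 ty 0.34 tz -0.03 twist 0.002
```

>>> carry_out:
  targets:
    - {"hand":-1,"tx":0.02,"ty":0.1,"tz":-0.01,"twist":0}
    - {"hand":-1,"tx":0.04,"ty":0.2,"tz":-0.03,"twist":0}
    - {"hand":-1,"tx":0.04,"ty":0.4,"tz":-0.03,"twist":0}
    - {"hand":-1,"tx":0.04,"ty":0.4,"tz":-0.03,"twist":0}
    - {"hand":-1,"tx":0.04,"ty":0.4,"tz":-0.03,"twist":0}

```text
time_s: 25.75
ee_pos: [0.5444, 0.0905, 0.0288]
ee_rot: [[0.866, -0.01, 0.501], [-0.501, -0.001, 0.866], [-0.008, -1.0, -0.006]]
contact_force: [0.4, 0.4, 0.0]
gripper_width: 0.077
```

```bash
python3 - <<'E'
from h import *
save('wrist','w11');save('top','t11');save('side','s11')
o=arm.get_obs();print(o['ee_pos'].round(4) if hasattr(o['ee_pos'],'round') else o['ee_pos'])
a=cv2.resize(cv2.imread('pics/w11.png')[120:420,120:520],(560,420)) 
t=cv2.resize(cv2.imread('pics/s11.png')[160:250,230:330],(240,210),interpolation=cv2.INTER_CUBIC)
t2=cv2.resize(cv2.imread('pics/t11.png')[210:300,190:290],(240,210),interpolation=cv2.INTER_CUBIC)
cv2.imwrite('pics/c11.png',cv2.convertScaleAbs(np.hstack([a,np.vstack([t,t2])]),alpha=1.5,beta=15))
E
```

```text
[0.5449 0.0907 0.0295]
```

View pics/c11.png

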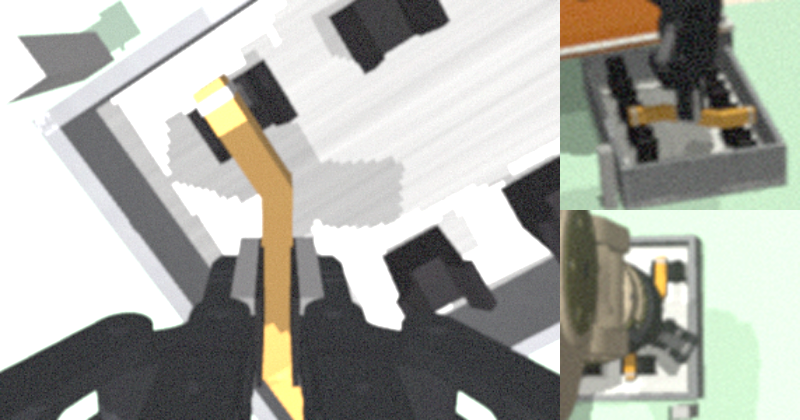

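```bash
python3 - <<'E'
from h import *
def hullc(f,c,yaw,w=.014,z0=.006):
    C,S=np.cos(yaw),np.sin(yaw)
    P=[[c[0]+C*x-S*y,c[1]+S*x+C*y,z] for x in(-.009,.009) for y in(-w,w) for z in(z0,.048)]
    h=cv2.convexHull(w2px(f,P).astype(np.float32)); m=cv2.moments(h); return np.array([m['m10'],m['m01']])/m['m00'],m['m00'],cv2.boundingRect(h.astype(np.float32))
for f in('w7','w11','t10'):
    im=cv2.cvtColor(cv2.imread(f'pics/{f}.png'),cv2.COLOR_BGR2HSV); m=cv2.inRange(im,(0,0,0),(179,255,48))
    n,L,st,ct=cv2.connectedComponentsWithStats(m)
    for i in range(1,n):
        if (st[i,4]>400 if f!='t10' else st[i,4]>60 and 225<ct[i][1]<290 and ct[i][0]<250 ): 
            hb=cv2.convexHull(np.argwhere(L==i)[:,::-1].astype(np.int32));mm=cv2.moments(hb);c=np.array([mm['m10'],mm['m01']])/mm['m00']
            g=px2w(f,c,.035)[0,:2]
            for _ in range(5):
                pc,A,bb=hullc(f,g,.045); g=g+px2w(f,c,.035)[0,:2]-px2w(f,pc,.035)[0,:2]
            print(f,st[i].tolist(),c.round(1),'A',mm['m00'],round(A),bb,'->',g.round(4))
E
```

```text
w7 [414, 96, 22, 164, 1077] [422.3 165.9] A 2061.0 1768 (401, 143, 43, 47) -> [0.61  0.218]
w7 [246, 109, 32, 19, 533] [262.2 118.3] A 509.5 1576 (243, 95, 38, 47) -> [0.4989 0.2443]
w7 [372, 130, 34, 41, 1170] [388.5 149.8] A 1241.0 1555 (369, 127, 39, 46) -> [0.5853 0.228 ]
w7 [249, 164, 31, 40, 1070] [264.1 183. ] A 1103.5 1500 (246, 159, 36, 48) -> [0.5002 0.2016]
w7 [370, 201, 32, 42, 977] [385.2 221.2] A 1165.5 1582 (367, 196, 36, 51) -> [0.5876 0.1772]
w7 [253, 228, 28, 45, 1092] [266.7 250. ] A 1113.5 1530 (250, 223, 33, 53) -> [0.5022 0.1516]
w7 [0, 259, 640, 221, 63830] [327.  395.5] A 93955.5 1358 (315, 364, 24, 62) -> [0.5526 0.0265]
w11 [551, 0, 89, 42, 2332] [590.8  15.2] A 2350.0 7719 (513, -46, 151, 115) -> [0.5007 0.2392]
w11 [450, 18, 109, 87, 4728] [505.3  64.2] A 4946.0 6000 (441, 12, 125, 97) -> [0.5003 0.2029]
w11 [356, 96, 84, 75, 3184] [397.9 132.9] A 3362.0 4076 (350, 91, 95, 83) -> [0.5024 0.1528]
w11 [287, 164, 44, 48, 1067] [308.4 188.8] A 1120.5 3382 (267, 149, 83, 79) -> [0.5037 0.1104]
w11 [570, 179, 70, 75, 3533] [611.7 213.9] A 3601.0 7402 (542, 175, 
[... 321 characters left out ...]
 233, 13, 7, 72] [234.8 236. ] A 68.5 157 (226, 230, 17, 12) -> [0.592  0.0772]
t10 [159, 234, 14, 9, 102] [165.6 237.7] A 94.5 178 (156, 232, 20, 11) -> [0.5862 0.2276]
t10 [182, 234, 14, 8, 99] [188.6 237.4] A 86.0 171 (179, 232, 19, 11) -> [0.5877 0.1777]
t10 [216, 273, 13, 7, 84] [222. 276.] A 72.0 144 (213, 271, 18, 10) -> [0.5051 0.1025]
t10 [150, 275, 11, 7, 72] [155.1 277.9] A 57.5 164 (145, 273, 20, 10) -> [0.4987 0.2473]
t10 [169, 274, 15, 7, 97] [176. 277.] A 83.0 158 (166, 272, 20, 10) -> [0.5013 0.202 ]
t10 [193, 274, 13, 7, 81] [198.8 276.8] A 67.0 151 (190, 272, 18, 10) -> [0.5026 0.1527]
t10 [78, 280, 16, 10, 141] [ 85.5 284.3] A 121.5 184 (74, 279, 23, 10) -> [0.4825 0.398 ]
```

>>> carry_out:
  targets:
    - {"hand":-1,"tx":0.03,"ty":0,"tz":0.02,"twist":0}
    - {"hand":-1,"tx":0.03,"ty":0.06,"tz":0.02,"twist":0}
    - {"hand":-1,"tx":0.03,"ty":0.12,"tz":0.02,"twist":0}
    - {"hand":-1,"tx":0.03,"ty":0.18,"tz":0.02,"twist":0}
    - {"hand":-1,"tx":0.03,"ty":0.24,"tz":0.02,"twist":0}

```text
time_s: 26.52
ee_pos: [0.548, 0.091, 0.0048]
ee_rot: [[0.866, -0.009, 0.5], [-0.5, -0.001, 0.866], [-0.007, -1.0, -0.005]]
contact_force: [-0.1, 0.3, -0.7]
gripper_width: 0.077
```

```bash
python3 - <<'E'
from h import *
plan((.5482,.0904,.004),60)
E
```

```text
t=26.5 now [0.548  0.091  0.0048] a=60.0 q1,q6=1,31 w=0.077 F=[-0.1  0.3 -0.7] turn 0.0
  tx 0.00 ty 0.01 tz -0.00 twist -0.000
```

>>> carry_out:
  targets:
    - {"hand":-1,"tx":0,"ty":0.02,"tz":0,"twist":0}
    - {"hand":-1,"tx":0,"ty":0.02,"tz":0,"twist":0}
    - {"hand":-0.5,"tx":0,"ty":0.02,"tz":0,"twist":0}
    - {"hand":-0.5,"tx":0,"ty":0.02,"tz":0,"twist":0}
    - {"hand":-0.5,"tx":0,"ty":0.02,"tz":0,"twist":0}

```text
time_s: 27.15
ee_pos: [0.548, 0.0909, 0.0028]
ee_rot: [[0.866, -0.009, 0.5], [-0.5, -0.001, 0.866], [-0.007, -1.0, -0.005]]
contact_force: [-0.5, 0.2, 0.9]
gripper_width: 0.248
```

>>> carry_out:
  targets:
    - {"hand":-0.5,"tx":0,"ty":-0.1,"tz":0,"twist":0}
    - {"hand":-0.5,"tx":0,"ty":-0.3,"tz":0,"twist":0}
    - {"hand":-0.5,"tx":0,"ty":-0.5,"tz":0,"twist":0}
    - {"hand":-0.3,"tx":0,"ty":-0.8,"tz":0,"twist":0}
    - {"hand":0,"tx":0,"ty":-1,"tz":0,"twist":0}

```text
time_s: 27.78
ee_pos: [0.5497, 0.091, 0.105]
ee_rot: [[0.866, -0.007, 0.5], [-0.5, -0.0, 0.866], [-0.006, -1.0, -0.004]]
contact_force: [-0.3, -0.1, 0.7]
gripper_width: 0.503
```

```bash
python3 - <<'E'
from h import *
save('wrist','w12'); save('top','t12')
for b in bars('w12',z0=.034,amin=300,up=2): print([np.round(x,4).tolist() for x in b])
for b in bars('t12'):
    if b[4]<400:print([np.round(x,4).tolist() for x in b])
plan((.634,-.32,.15),2.4)
E
```

```text
[[615.0048, 46.5618], [0.5453, 0.2929], 0.4992, 0.2875, 5187]
[[316.4194, 243.15], [0.5502, 0.0907], 0.0379, 0.2049, 2313]
[[428.0684, 171.0171], [0.7423, -0.3427], 1.5085, 0.7882, 117]
[[417.6545, 219.8364], [0.6349, -0.32], 2.1779, 0.3124, 165]
[[571.3908, 222.0588], [0.6375, -0.6553], 1.6107, 0.7592, 238]
[[232.9231, 241.1923], [0.5824, 0.0845], 0.4646, 0.6739, 104]
[[477.0113, 263.8079], [0.5398, -0.4486], 2.2136, 0.3088, 177]
t=27.9 now [0.5511 0.0911 0.106 ] a=60.0 q1,q6=1,31 w=0.501 F=[0.  0.3 0.1] turn -57.6
  tx 0.69 ty -0.11 tz -0.79 twist 0.320
  tx 0.87 ty -0.11 tz -0.59 twist 0.320
  tx 0.99 ty -0.11 tz -0.36 twist 0.320
  tx 1.04 ty -0.11 tz -0.10 twist 0.320
```

>>> carry_out:
  targets:
    - {"hand":0,"tx":0.17,"ty":0,"tz":-0.2,"twist":0.08}
    - {"hand":0,"tx":0.34,"ty":0,"tz":-0.4,"twist":0.16}
    - {"hand":0,"tx":0.51,"ty":0,"tz":-0.6,"twist":0.24}
    - {"hand":0,"tx":0.69,"ty":0,"tz":-0.79,"twist":0.32}
    - {"hand":0,"tx":0.69,"ty":0,"tz":-0.79,"twist":0.32}

```text
time_s: 28.5
ee_pos: [0.5713, -0.0133, 0.1052]
ee_rot: [[0.713, -0.004, 0.702], [-0.702, -0.0, 0.713], [-0.003, -1.0, -0.003]]
contact_force: [-0.4, -0.3, -0.1]
gripper_width: 0.498
```

>>> carry_out:
  targets:
    - {"hand":0,"tx":0.22,"ty":0,"tz":-0.15,"twist":0.08}
    - {"hand":0,"tx":0.44,"ty":0,"tz":-0.3,"twist":0.16}
    - {"hand":0,"tx":0.66,"ty":0,"tz":-0.45,"twist":0.24}
    - {"hand":0,"tx":0.87,"ty":0,"tz":-0.59,"twist":0.32}
    - {"hand":0,"tx":0.87,"ty":0,"tz":-0.59,"twist":0.32}

```text
time_s: 29.12
ee_pos: [0.5921, -0.1176, 0.1047]
ee_rot: [[0.514, -0.004, 0.858], [-0.858, -0.0, 0.514], [-0.002, -1.0, -0.004]]
contact_force: [-0.6, -0.3, 0.5]
gripper_width: 0.502
```

>>> carry_out:
  targets:
    - {"hand":0,"tx":0.25,"ty":0,"tz":-0.09,"twist":0.08}
    - {"hand":0,"tx":0.5,"ty":0,"tz":-0.18,"twist":0.16}
    - {"hand":0,"tx":0.75,"ty":0,"tz":-0.27,"twist":0.24}
    - {"hand":0,"tx":0.99,"ty":0,"tz":-0.36,"twist":0.32}
    - {"hand":0,"tx":0.99,"ty":0,"tz":-0.36,"twist":0.32}

```text
time_s: 29.75
ee_pos: [0.6124, -0.2235, 0.1043]
ee_rot: [[0.281, -0.004, 0.96], [-0.96, -0.001, 0.281], [-0.001, -1.0, -0.004]]
contact_force: [-0.5, -0.6, 0.6]
gripper_width: 0.501
```

>>> carry_out:
  targets:
    - {"hand":0,"tx":0.25,"ty":0,"tz":-0.03,"twist":0.08}
    - {"hand":0,"tx":0.5,"ty":0,"tz":-0.06,"twist":0.16}
    - {"hand":0,"tx":0.75,"ty":0,"tz":-0.08,"twist":0.24}
    - {"hand":0,"tx":0.98,"ty":0,"tz":-0.1,"twist":0.32}
    - {"hand":0,"tx":0.98,"ty":0,"tz":-0.1,"twist":0.32}

```text
time_s: 30.38
ee_pos: [0.6302, -0.3214, 0.1038]
ee_rot: [[0.032, -0.004, 0.999], [-0.999, -0.0, 0.032], [-0.0, -1.0, -0.004]]
contact_force: [-0.5, 0.4, -0.7]
gripper_width: 0.501
```

```bash
python3 - <<'E'
from h import *
b=look('w13',(.635,-.32))
plan((*b[1],-.028),np.degrees(b[2])%180+57.5-180)
E
```

```text
w13 px [323. 227.] xy [ 0.6336 -0.3185] th 123.8 cost 0.23 area 1714
t=30.4 now [ 0.6301 -0.3202  0.1038] a=1.9 q1,q6=-33,55 w=0.504 F=[ 0.2  0.4 -0.2] turn -0.6
  tx -0.01 ty 0.66 tz 0.02 twist 0.007
  tx -0.01 ty 0.66 tz 0.02 twist 0.007
```

>>> carry_out:
  targets:
    - {"hand":0,"tx":-0.02,"ty":0.2,"tz":0.03,"twist":0.01}
    - {"hand":0,"tx":-0.02,"ty":0.4,"tz":0.03,"twist":0.01}
    - {"hand":0,"tx":-0.02,"ty":0.6,"tz":0.03,"twist":0.01}
    - {"hand":0,"tx":-0.02,"ty":0.8,"tz":0.03,"twist":0.01}
    - {"hand":0,"tx":-0.02,"ty":0.8,"tz":0.03,"twist":0.01}

```text
time_s: 31.05
ee_pos: [0.6311, -0.3156, 0.0219]
ee_rot: [[0.028, -0.008, 1.0], [-1.0, 0.003, 0.028], [-0.004, -1.0, -0.008]]
contact_force: [0.1, 0.1, -0.4]
gripper_width: 0.498
```

```bash
python3 - <<'E'
from h import *
plan((.6336,-.3185,-.028),1.3)
E
```

```text
t=31.1 now [ 0.6311 -0.3156  0.0219] a=1.6 q1,q6=-33,55 w=0.498 F=[ 0.1  0.1 -0.4] turn -0.3
  tx 0.03 ty 0.50 tz 0.02 twist 0.007
```

>>> carry_out:
  targets:
    - {"hand":0,"tx":0.03,"ty":0.15,"tz":0.03,"twist":0.01}
    - {"hand":0,"tx":0.03,"ty":0.3,"tz":0.03,"twist":0.01}
    - {"hand":0,"tx":0.03,"ty":0.42,"tz":0.03,"twist":0.01}
    - {"hand":0,"tx":0.03,"ty":0.5,"tz":0.03,"twist":0.01}
    - {"hand":0,"tx":0.03,"ty":0.5,"tz":0.03,"twist":0.01}

```text
time_s: 31.68
ee_pos: [0.6331, -0.318, -0.0291]
ee_rot: [[0.02, -0.01, 1.0], [-1.0, 0.004, 0.02], [-0.005, -1.0, -0.01]]
contact_force: [0.0, -0.1, 1.3]
gripper_width: 0.495
```

>>> carry_out:
  targets:
    - {"hand":-0.5,"tx":0,"ty":0,"tz":0,"twist":0}
    - {"hand":-1,"tx":0,"ty":0,"tz":0,"twist":0}
    - {"hand":-1,"tx":0,"ty":0,"tz":0,"twist":0}
    - {"hand":-1,"tx":0,"ty":0,"tz":0,"twist":0}
    - {"hand":-1,"tx":0,"ty":0,"tz":0,"twist":0}
  squeeze: 40

```text
time_s: 32.3
ee_pos: [0.6335, -0.3183, -0.0284]
ee_rot: [[0.02, -0.009, 1.0], [-1.0, 0.004, 0.02], [-0.004, -1.0, -0.009]]
contact_force: [-0.1, 0.1, 3.4]
gripper_width: 0.077
```

>>> carry_out:
  targets:
    - {"hand":-1,"tx":0,"ty":-0.2,"tz":0,"twist":0}
    - {"hand":-1,"tx":0,"ty":-0.4,"tz":0,"twist":0}
    - {"hand":-1,"tx":0,"ty":-0.7,"tz":0,"twist":0}
    - {"hand":-1,"tx":0,"ty":-1,"tz":0,"twist":0}
    - {"hand":-1,"tx":0,"ty":-1,"tz":0,"twist":0}

```text
time_s: 32.92
ee_pos: [0.636, -0.3197, 0.0743]
ee_rot: [[0.02, -0.005, 1.0], [-1.0, 0.001, 0.02], [-0.001, -1.0, -0.005]]
contact_force: [-0.4, 0.2, -0.4]
gripper_width: 0.081
```

```bash
python3 - <<'E'
from h import *
save('wrist','w14')
print([ (b[0].round(0),b[4]) for b in bars('w14',amin=300,up=1)])
plan((.5461,.1404,.07),60)
E
```

```text
[(array([311., 290.]), np.int32(5011)), (array([494., 290.]), np.int32(2055)), (array([156., 358.]), np.int32(334))]
t=33.0 now [ 0.635  -0.319   0.0721] a=1.1 q1,q6=-33,56 w=0.078 F=[-0.7 -0.2 -1.1] turn 58.9
  tx -0.92 ty 0.00 tz -0.16 twist -0.262
  tx -0.94 ty 0.00 tz 0.03 twist -0.262
  tx -0.91 ty 0.00 tz 0.22 twist -0.262
  tx -0.84 ty 0.00 tz 0.40 twist -0.262
  tx -0.74 ty 0.00 tz 0.57 twist -0.262
```

>>> carry_out:
  targets:
    - {"hand":-1,"tx":-0.23,"ty":-0.02,"tz":-0.04,"twist":-0.07}
    - {"hand":-1,"tx":-0.46,"ty":-0.02,"tz":-0.08,"twist":-0.13}
    - {"hand":-1,"tx":-0.69,"ty":-0.02,"tz":-0.12,"twist":-0.2}
    - {"hand":-1,"tx":-0.92,"ty":-0.02,"tz":-0.16,"twist":-0.26}
    - {"hand":-1,"tx":-0.92,"ty":-0.02,"tz":-0.16,"twist":-0.26}

```text
time_s: 33.6
ee_pos: [0.6155, -0.225, 0.0725]
ee_rot: [[0.224, -0.011, 0.975], [-0.975, 0.005, 0.224], [-0.007, -1.0, -0.01]]
contact_force: [1.3, -0.6, -0.2]
gripper_width: 0.078
```

>>> carry_out:
  targets:
    - {"hand":-1,"tx":-0.23,"ty":0,"tz":0.01,"twist":-0.07}
    - {"hand":-1,"tx":-0.46,"ty":0,"tz":0.02,"twist":-0.13}
    - {"hand":-1,"tx":-0.7,"ty":0,"tz":0.03,"twist":-0.2}
    - {"hand":-1,"tx":-0.94,"ty":0,"tz":0.03,"twist":-0.26}
    - {"hand":-1,"tx":-0.94,"ty":0,"tz":0.03,"twist":-0.26}

```text
time_s: 34.22
ee_pos: [0.5968, -0.1304, 0.0733]
ee_rot: [[0.42, -0.011, 0.907], [-0.907, 0.005, 0.42], [-0.009, -1.0, -0.008]]
contact_force: [-0.4, 0.1, -0.9]
gripper_width: 0.075
```

>>> carry_out:
  targets:
    - {"hand":-1,"tx":-0.23,"ty":0,"tz":0.05,"twist":-0.07}
    - {"hand":-1,"tx":-0.46,"ty":0,"tz":0.11,"twist":-0.13}
    - {"hand":-1,"tx":-0.69,"ty":0,"tz":0.17,"twist":-0.2}
    - {"hand":-1,"tx":-0.91,"ty":0,"tz":0.22,"twist":-0.26}
    - {"hand":-1,"tx":-0.91,"ty":0,"tz":0.22,"twist":-0.26}

```text
time_s: 34.85
ee_pos: [0.5779, -0.0363, 0.074]
ee_rot: [[0.599, -0.012, 0.801], [-0.801, 0.005, 0.599], [-0.011, -1.0, -0.006]]
contact_force: [0.9, -0.6, -1.9]
gripper_width: 0.073
```

>>> carry_out:
  targets:
    - {"hand":-1,"tx":-0.21,"ty":0,"tz":0.1,"twist":-0.07}
    - {"hand":-1,"tx":-0.42,"ty":0,"tz":0.2,"twist":-0.13}
    - {"hand":-1,"tx":-0.63,"ty":0,"tz":0.3,"twist":-0.2}
    - {"hand":-1,"tx":-0.84,"ty":0,"tz":0.4,"twist":-0.26}
    - {"hand":-1,"tx":-0.84,"ty":0,"tz":0.4,"twist":-0.26}

```text
time_s: 35.48
ee_pos: [0.5594, 0.056, 0.0747]
ee_rot: [[0.75, -0.012, 0.662], [-0.662, 0.005, 0.75], [-0.012, -1.0, -0.004]]
contact_force: [-0.4, -0.9, -1.7]
gripper_width: 0.076
```

>>> carry_out:
  targets:
    - {"hand":-1,"tx":-0.18,"ty":0,"tz":0.14,"twist":-0.07}
    - {"hand":-1,"tx":-0.37,"ty":0,"tz":0.28,"twist":-0.13}
    - {"hand":-1,"tx":-0.55,"ty":0,"tz":0.42,"twist":-0.2}
    - {"hand":-1,"tx":-0.74,"ty":0,"tz":0.57,"twist":-0.26}
    - {"hand":-1,"tx":-0.74,"ty":0,"tz":0.57,"twist":-0.26}

```text
time_s: 36.1
ee_pos: [0.5418, 0.148, 0.0754]
ee_rot: [[0.869, -0.011, 0.495], [-0.495, 0.005, 0.869], [-0.012, -1.0, -0.002]]
contact_force: [0.5, -0.3, -0.4]
gripper_width: 0.075
```

```bash
python3 - <<'E'
from h import *
plan((.5461,.1404,.028),60)
E
```

```text
t=36.1 now [0.5418 0.148  0.0754] a=60.3 q1,q6=7,37 w=0.075 F=[ 0.5 -0.3 -0.4] turn -0.3
  tx 0.07 ty 0.47 tz -0.05 twist 0.007
```

>>> carry_out:
  targets:
    - {"hand":-1,"tx":0.04,"ty":0.1,"tz":-0.03,"twist":0.01}
    - {"hand":-1,"tx":0.07,"ty":0.25,"tz":-0.05,"twist":0.01}
    - {"hand":-1,"tx":0.07,"ty":0.4,"tz":-0.05,"twist":0.01}
    - {"hand":-1,"tx":0.07,"ty":0.47,"tz":-0.05,"twist":0.01}
    - {"hand":-1,"tx":0.07,"ty":0.47,"tz":-0.05,"twist":0.01}

```text
time_s: 36.72
ee_pos: [0.5441, 0.1402, 0.0273]
ee_rot: [[0.865, -0.013, 0.502], [-0.502, 0.004, 0.865], [-0.014, -1.0, -0.003]]
contact_force: [0.4, -0.6, 0.0]
gripper_width: 0.079
```

```bash
python3 - <<'E'
from h import *
plan((.5461,.1404,.004),60)
E
```

```text
t=36.7 now [0.5441 0.1402 0.0273] a=59.9 q1,q6=6,36 w=0.079 F=[ 0.4 -0.6  0. ] turn 0.1
  tx 0.02 ty 0.23 tz 0.01 twist -0.003
```

>>> carry_out:
  targets:
    - {"hand":-1,"tx":0.02,"ty":0.05,"tz":0.01,"twist":0}
    - {"hand":-1,"tx":0.02,"ty":0.1,"tz":0.01,"twist":0}
    - {"hand":-1,"tx":0.02,"ty":0.15,"tz":0.01,"twist":0}
    - {"hand":-1,"tx":0.02,"ty":0.2,"tz":0.01,"twist":0}
    - {"hand":-1,"tx":0.02,"ty":0.24,"tz":0.01,"twist":0}

```text
time_s: 37.35
ee_pos: [0.5459, 0.1403, 0.0034]
ee_rot: [[0.865, -0.013, 0.502], [-0.502, 0.004, 0.865], [-0.014, -1.0, -0.003]]
contact_force: [-10.0, -0.0, 30.7]
gripper_width: 0.08
```

```bash
python3 - <<'E'
from h import *
plan((.5461,.1404,.003),60)
E
```

```text
t=37.4 now [0.5459 0.1403 0.0034] a=59.9 q1,q6=6,36 w=0.080 F=[-10.   -0.   30.7] turn 0.1
  tx 0.00 ty 0.00 tz 0.00 twist -0.003
```

>>> carry_out:
  targets:
    - {"hand":-1,"tx":0,"ty":-0.01,"tz":0,"twist":0}
    - {"hand":-0.5,"tx":0,"ty":-0.01,"tz":0,"twist":0}
    - {"hand":-0.5,"tx":0,"ty":-0.01,"tz":0,"twist":0}
    - {"hand":-0.5,"tx":0,"ty":-0.01,"tz":0,"twist":0}
    - {"hand":-0.5,"tx":0,"ty":-0.01,"tz":0,"twist":0}

```text
time_s: 37.98
ee_pos: [0.546, 0.1403, 0.0043]
ee_rot: [[0.865, -0.013, 0.502], [-0.502, 0.004, 0.865], [-0.014, -1.0, -0.003]]
contact_force: [-0.4, -0.2, 1.0]
gripper_width: 0.251
```

>>> carry_out:
  targets:
    - {"hand":-0.5,"tx":0,"ty":-0.1,"tz":0,"twist":0}
    - {"hand":-0.5,"tx":0,"ty":-0.3,"tz":0,"twist":0}
    - {"hand":-0.5,"tx":0,"ty":-0.5,"tz":0,"twist":0}
    - {"hand":-0.3,"tx":0,"ty":-0.8,"tz":0,"twist":0}
    - {"hand":0,"tx":0,"ty":-1,"tz":0,"twist":0}

```text
time_s: 38.6
ee_pos: [0.548, 0.1399, 0.1065]
ee_rot: [[0.865, -0.011, 0.502], [-0.502, 0.005, 0.865], [-0.012, -1.0, -0.002]]
contact_force: [-0.1, 0.1, -0.2]
gripper_width: 0.5
```

```bash
python3 - <<'E'
from h import *
save('wrist','w15'); save('top','t15')
for b in bars('w15',z0=.034,amin=300,up=2): print([np.round(x,4).tolist() for x in b])
for b in bars('t15'):
    if b[4]<400:print([np.round(x,4).tolist() for x in b])
plan((.5398,-.4480,.105),4.5)
E
```

```text
[[564.2485, 90.3841], [0.5618, 0.3237], -0.0879, 0.7938, 29932]
[[316.6799, 242.5754], [0.5478, 0.1401], 0.0384, 0.2093, 2287]
[[245.4197, 246.2957], [0.5495, 0.0916], 0.0669, 0.5619, 1444]
[[270.0962, 338.3162], [0.5869, 0.0803], 0.1552, 0.8604, 468]
[[428.1239, 171.0354], [0.7444, -0.3259], 1.8616, 0.7719, 113]
[[571.4017, 222.0921], [0.6374, -0.6556], 1.6278, 0.7614, 239]
[[209.5565, 242.9478], [0.5782, 0.1355], 0.4181, 0.6575, 115]
[[227.5277, 254.166], [0.5516, 0.0958], 0.0284, 0.2088, 235]
[[477.0281, 263.7978], [0.5398, -0.4486], 2.214, 0.3074, 178]
t=38.7 now [0.5494 0.1401 0.1075] a=59.9 q1,q6=6,36 w=0.501 F=[-0.6  0.4 -0.3] turn -55.4
  tx 0.48 ty 0.00 tz -0.86 twist 0.205
  tx 0.61 ty 0.00 tz -0.77 twist 0.205
  tx 0.72 ty 0.00 tz -0.66 twist 0.205
  tx 0.82 ty 0.00 tz -0.54 twist 0.205
  tx 0.90 ty 0.00 tz -0.40 twist 0.205
  tx 0.95 ty 0.00 tz -0.25 twist 0.205
```

>>> carry_out:
  targets:
    - {"hand":0,"tx":0.12,"ty":0,"tz":-0.22,"twist":0.05}
    - {"hand":0,"tx":0.24,"ty":0,"tz":-0.44,"twist":0.1}
    - {"hand":0,"tx":0.36,"ty":0,"tz":-0.66,"twist":0.15}
    - {"hand":0,"tx":0.48,"ty":0,"tz":-0.86,"twist":0.2}
    - {"hand":0,"tx":0.48,"ty":0,"tz":-0.86,"twist":0.2}

```text
time_s: 39.33
ee_pos: [0.5474, 0.0404, 0.1064]
ee_rot: [[0.774, -0.009, 0.633], [-0.633, 0.005, 0.774], [-0.01, -1.0, -0.002]]
contact_force: [-0.0, 0.1, 0.7]
gripper_width: 0.5
```

>>> carry_out:
  targets:
    - {"hand":0,"tx":0.15,"ty":0,"tz":-0.19,"twist":0.05}
    - {"hand":0,"tx":0.3,"ty":0,"tz":-0.38,"twist":0.1}
    - {"hand":0,"tx":0.45,"ty":0,"tz":-0.57,"twist":0.15}
    - {"hand":0,"tx":0.61,"ty":0,"tz":-0.77,"twist":0.2}
    - {"hand":0,"tx":0.61,"ty":0,"tz":-0.77,"twist":0.2}

```text
time_s: 39.95
ee_pos: [0.5459, -0.0583, 0.1055]
ee_rot: [[0.665, -0.009, 0.747], [-0.747, 0.005, 0.665], [-0.01, -1.0, -0.003]]
contact_force: [-0.4, 0.4, -0.0]
gripper_width: 0.498
```

>>> carry_out:
  targets:
    - {"hand":0,"tx":0.18,"ty":0,"tz":-0.16,"twist":0.05}
    - {"hand":0,"tx":0.36,"ty":0,"tz":-0.33,"twist":0.1}
    - {"hand":0,"tx":0.54,"ty":0,"tz":-0.5,"twist":0.15}
    - {"hand":0,"tx":0.72,"ty":0,"tz":-0.66,"twist":0.21}
    - {"hand":0,"tx":0.72,"ty":0,"tz":-0.66,"twist":0.21}

```text
time_s: 40.58
ee_pos: [0.5446, -0.1559, 0.1046]
ee_rot: [[0.533, -0.009, 0.846], [-0.846, 0.006, 0.533], [-0.01, -1.0, -0.005]]
contact_force: [-0.4, -0.7, -0.0]
gripper_width: 0.501
```

>>> carry_out:
  targets:
    - {"hand":0,"tx":0.2,"ty":0,"tz":-0.13,"twist":0.05}
    - {"hand":0,"tx":0.4,"ty":0,"tz":-0.27,"twist":0.1}
    - {"hand":0,"tx":0.6,"ty":0,"tz":-0.4,"twist":0.15}
    - {"hand":0,"tx":0.82,"ty":0,"tz":-0.54,"twist":0.21}
    - {"hand":0,"tx":0.82,"ty":0,"tz":-0.54,"twist":0.21}

```text
time_s: 41.2
ee_pos: [0.5429, -0.2551, 0.1038]
ee_rot: [[0.386, -0.009, 0.923], [-0.923, 0.006, 0.386], [-0.009, -1.0, -0.006]]
contact_force: [0.0, 0.8, -0.3]
gripper_width: 0.499
```

>>> carry_out:
  targets:
    - {"hand":0,"tx":0.22,"ty":0,"tz":-0.1,"twist":0.05}
    - {"hand":0,"tx":0.45,"ty":0,"tz":-0.2,"twist":0.1}
    - {"hand":0,"tx":0.68,"ty":0,"tz":-0.3,"twist":0.15}
    - {"hand":0,"tx":0.9,"ty":0,"tz":-0.4,"twist":0.21}
    - {"hand":0,"tx":0.9,"ty":0,"tz":-0.4,"twist":0.21}

```text
time_s: 41.82
ee_pos: [0.5403, -0.3563, 0.1028]
ee_rot: [[0.225, -0.009, 0.974], [-0.974, 0.006, 0.225], [-0.008, -1.0, -0.007]]
contact_force: [0.1, 0.4, -0.3]
gripper_width: 0.501
```

>>> carry_out:
  targets:
    - {"hand":0,"tx":0.24,"ty":0,"tz":-0.06,"twist":0.05}
    - {"hand":0,"tx":0.48,"ty":0,"tz":-0.12,"twist":0.1}
    - {"hand":0,"tx":0.72,"ty":0,"tz":-0.19,"twist":0.15}
    - {"hand":0,"tx":0.95,"ty":0,"tz":-0.25,"twist":0.2}
    - {"hand":0,"tx":0.95,"ty":0,"tz":-0.25,"twist":0.2}

```text
time_s: 42.45
ee_pos: [0.537, -0.4559, 0.1017]
ee_rot: [[0.069, -0.009, 0.998], [-0.998, 0.006, 0.069], [-0.007, -1.0, -0.009]]
contact_force: [0.3, 0.3, 0.0]
gripper_width: 0.504
```

```bash
python3 - <<'E'
from h import *
b=look('w16',(.54,-.448))
plan((*b[1],.022),np.degrees(b[2])%180+57.5-180)
E
```

```text
w16 px [322. 220.] xy [ 0.5389 -0.447 ] th 127.1 cost 0.22 area 1787
t=42.5 now [ 0.5371 -0.4546  0.1018] a=4.0 q1,q6=-47,39 w=0.500 F=[ 0.5 -0.5 -0.6] turn 0.6
  tx -0.07 ty 0.80 tz 0.02 twist -0.013
```

>>> carry_out:
  targets:
    - {"hand":0,"tx":-0.07,"ty":0.2,"tz":0.02,"twist":-0.01}
    - {"hand":0,"tx":-0.07,"ty":0.4,"tz":0.02,"twist":-0.01}
    - {"hand":0,"tx":-0.07,"ty":0.6,"tz":0.02,"twist":-0.01}
    - {"hand":0,"tx":-0.07,"ty":0.8,"tz":0.02,"twist":-0.01}
    - {"hand":0,"tx":-0.07,"ty":0.8,"tz":0.02,"twist":-0.01}

```text
time_s: 43.12
ee_pos: [0.5368, -0.4443, 0.02]
ee_rot: [[0.079, -0.012, 0.997], [-0.997, 0.01, 0.079], [-0.011, -1.0, -0.011]]
contact_force: [-0.1, -0.5, -0.1]
gripper_width: 0.5
```

```bash
python3 - <<'E'
from h import *
plan((.5389,-.447,-.028),4.6)
E
```

```text
t=43.1 now [ 0.5368 -0.4443  0.02  ] a=4.6 q1,q6=-46,39 w=0.500 F=[-0.1 -0.5 -0.1] turn 0.0
  tx 0.03 ty 0.48 tz 0.02 twist -0.001
```

>>> carry_out:
  targets:
    - {"hand":0,"tx":0.03,"ty":0.15,"tz":0.03,"twist":0}
    - {"hand":0,"tx":0.03,"ty":0.3,"tz":0.03,"twist":0}
    - {"hand":0,"tx":0.03,"ty":0.4,"tz":0.03,"twist":0}
    - {"hand":0,"tx":0.03,"ty":0.47,"tz":0.03,"twist":0}
    - {"hand":0,"tx":0.03,"ty":0.47,"tz":0.03,"twist":0}

```text
time_s: 43.75
ee_pos: [0.5391, -0.4462, -0.0278]
ee_rot: [[0.079, -0.013, 0.997], [-0.997, 0.011, 0.079], [-0.012, -1.0, -0.012]]
contact_force: [-0.4, 1.0, 0.5]
gripper_width: 0.505
```

>>> carry_out:
  targets:
    - {"hand":-0.5,"tx":0,"ty":0,"tz":0,"twist":0}
    - {"hand":-1,"tx":0,"ty":0,"tz":0,"twist":0}
    - {"hand":-1,"tx":0,"ty":0,"tz":0,"twist":0}
    - {"hand":-1,"tx":0,"ty":0,"tz":0,"twist":0}
    - {"hand":-1,"tx":0,"ty":0,"tz":0,"twist":0}
  squeeze: 40

```text
time_s: 44.38
ee_pos: [0.5394, -0.4467, -0.0271]
ee_rot: [[0.079, -0.012, 0.997], [-0.997, 0.01, 0.079], [-0.011, -1.0, -0.011]]
contact_force: [-0.1, 0.9, 4.5]
gripper_width: 0.079
```

>>> carry_out:
  targets:
    - {"hand":-1,"tx":0,"ty":-0.2,"tz":0,"twist":0}
    - {"hand":-1,"tx":0,"ty":-0.4,"tz":0,"twist":0}
    - {"hand":-1,"tx":0,"ty":-0.7,"tz":0,"twist":0}
    - {"hand":-1,"tx":0,"ty":-1,"tz":0,"twist":0}
    - {"hand":-1,"tx":0,"ty":-1,"tz":0,"twist":0}

```text
time_s: 45.0
ee_pos: [0.5419, -0.449, 0.0754]
ee_rot: [[0.079, -0.009, 0.997], [-0.997, 0.007, 0.079], [-0.008, -1.0, -0.008]]
contact_force: [0.5, 0.1, -0.5]
gripper_width: 0.079
```

```bash
python3 - <<'E'
from h import *
save('wrist','w17'); save('top','t17')
print([ (b[0].round(0),b[4]) for b in bars('w17',amin=300,up=1)])
plan((.544,.1903,.07),60)
E
```

```text
[(array([311., 289.]), np.int32(4916))]
t=45.1 now [ 0.5403 -0.4474  0.0719] a=4.5 q1,q6=-46,39 w=0.076 F=[ 0.1  1.5 -0.9] turn 55.5
  tx -1.06 ty 0.00 tz 0.09 twist -0.205
  tx -1.03 ty 0.00 tz 0.26 twist -0.205
  tx -0.98 ty 0.00 tz 0.42 twist -0.205
  tx -0.90 ty 0.00 tz 0.57 twist -0.205
  tx -0.79 ty 0.00 tz 0.71 twist -0.205
  tx -0.67 ty 0.00 tz 0.83 twist -0.205
```

>>> carry_out:
  targets:
    - {"hand":-1,"tx":-0.25,"ty":-0.03,"tz":0.02,"twist":-0.05}
    - {"hand":-1,"tx":-0.5,"ty":-0.03,"tz":0.04,"twist":-0.1}
    - {"hand":-1,"tx":-0.75,"ty":-0.03,"tz":0.06,"twist":-0.15}
    - {"hand":-1,"tx":-1,"ty":-0.03,"tz":0.08,"twist":-0.2}
    - {"hand":-1,"tx":-1,"ty":-0.03,"tz":0.08,"twist":-0.2}

```text
time_s: 45.72
ee_pos: [0.5393, -0.3443, 0.074]
ee_rot: [[0.236, -0.016, 0.972], [-0.972, 0.014, 0.236], [-0.017, -1.0, -0.012]]
contact_force: [-0.0, -0.4, -0.8]
gripper_width: 0.082
```

>>> carry_out:
  targets:
    - {"hand":-1,"tx":-0.25,"ty":0,"tz":0.06,"twist":-0.05}
    - {"hand":-1,"tx":-0.5,"ty":0,"tz":0.12,"twist":-0.1}
    - {"hand":-1,"tx":-0.75,"ty":0,"tz":0.19,"twist":-0.15}
    - {"hand":-1,"tx":-1,"ty":0,"tz":0.26,"twist":-0.2}
    - {"hand":-1,"tx":-1,"ty":0,"tz":0.26,"twist":-0.2}

```text
time_s: 46.35
ee_pos: [0.541, -0.2386, 0.0757]
ee_rot: [[0.388, -0.016, 0.921], [-0.921, 0.014, 0.389], [-0.019, -1.0, -0.01]]
contact_force: [0.3, -0.1, -1.3]
gripper_width: 0.076
```

>>> carry_out:
  targets:
    - {"hand":-1,"tx":-0.25,"ty":0,"tz":0.1,"twist":-0.05}
    - {"hand":-1,"tx":-0.5,"ty":0,"tz":0.21,"twist":-0.1}
    - {"hand":-1,"tx":-0.75,"ty":0,"tz":0.32,"twist":-0.15}
    - {"hand":-1,"tx":-0.98,"ty":0,"tz":0.42,"twist":-0.2}
    - {"hand":-1,"tx":-0.98,"ty":0,"tz":0.42,"twist":-0.2}

```text
time_s: 46.98
ee_pos: [0.5418, -0.1308, 0.0774]
ee_rot: [[0.53, -0.016, 0.848], [-0.848, 0.014, 0.53], [-0.02, -1.0, -0.006]]
contact_force: [-0.2, -0.7, -0.9]
gripper_width: 0.08
```

>>> carry_out:
  targets:
    - {"hand":-1,"tx":-0.22,"ty":0,"tz":0.14,"twist":-0.05}
    - {"hand":-1,"tx":-0.45,"ty":0,"tz":0.28,"twist":-0.1}
    - {"hand":-1,"tx":-0.67,"ty":0,"tz":0.42,"twist":-0.15}
    - {"hand":-1,"tx":-0.9,"ty":0,"tz":0.57,"twist":-0.21}
    - {"hand":-1,"tx":-0.9,"ty":0,"tz":0.57,"twist":-0.21}

```text
time_s: 47.6
ee_pos: [0.5429, -0.0239, 0.079]
ee_rot: [[0.663, -0.016, 0.749], [-0.749, 0.013, 0.663], [-0.02, -1.0, -0.003]]
contact_force: [-0.2, -0.5, -1.4]
gripper_width: 0.078
```

>>> carry_out:
  targets:
    - {"hand":-1,"tx":-0.2,"ty":0,"tz":0.18,"twist":-0.05}
    - {"hand":-1,"tx":-0.4,"ty":0,"tz":0.36,"twist":-0.1}
    - {"hand":-1,"tx":-0.6,"ty":0,"tz":0.54,"twist":-0.15}
    - {"hand":-1,"tx":-0.79,"ty":0,"tz":0.71,"twist":-0.21}
    - {"hand":-1,"tx":-0.79,"ty":0,"tz":0.71,"twist":-0.21}

```text
time_s: 48.22
ee_pos: [0.5443, 0.0822, 0.0804]
ee_rot: [[0.777, -0.015, 0.63], [-0.63, 0.013, 0.777], [-0.019, -1.0, 0.0]]
contact_force: [-0.6, -1.1, -1.1]
gripper_width: 0.076
```

```bash
python3 - <<'E'
from h import *
plan((.544,.1903,.075),60)
E
```

```text
t=48.2 now [0.5443 0.0822 0.0804] a=51.0 q1,q6=-0,39 w=0.076 F=[-0.6 -1.1 -1.1] turn 9.0
  tx -0.68 ty 0.05 tz 0.84 twist -0.201
```

>>> carry_out:
  targets:
    - {"hand":-1,"tx":-0.17,"ty":0,"tz":0.21,"twist":-0.05}
    - {"hand":-1,"tx":-0.34,"ty":0,"tz":0.42,"twist":-0.1}
    - {"hand":-1,"tx":-0.51,"ty":0,"tz":0.63,"twist":-0.15}
    - {"hand":-1,"tx":-0.68,"ty":0.03,"tz":0.84,"twist":-0.2}
    - {"hand":-1,"tx":-0.68,"ty":0.05,"tz":0.84,"twist":-0.2}

```text
time_s: 48.85
ee_pos: [0.5451, 0.1901, 0.0767]
ee_rot: [[0.866, -0.014, 0.501], [-0.501, 0.012, 0.866], [-0.018, -1.0, 0.003]]
contact_force: [0.3, 0.5, -0.2]
gripper_width: 0.074
```

```bash
python3 - <<'E'
from h import *
plan((.544,.1903,.03),60)
E
```

```text
t=48.9 now [0.5451 0.1901 0.0767] a=60.0 q1,q6=11,41 w=0.074 F=[ 0.3  0.5 -0.2] turn 0.0
  tx -0.01 ty 0.47 tz -0.00 twist -0.001
```

>>> carry_out:
  targets:
    - {"hand":-1,"tx":-0.01,"ty":0.12,"tz":0,"twist":0}
    - {"hand":-1,"tx":-0.01,"ty":0.24,"tz":0,"twist":0}
    - {"hand":-1,"tx":-0.01,"ty":0.36,"tz":0,"twist":0}
    - {"hand":-1,"tx":-0.01,"ty":0.47,"tz":0,"twist":0}
    - {"hand":-1,"tx":-0.01,"ty":0.47,"tz":0,"twist":0}

```text
time_s: 49.48
ee_pos: [0.5425, 0.1908, 0.0283]
ee_rot: [[0.865, -0.017, 0.501], [-0.501, 0.011, 0.865], [-0.02, -1.0, 0.002]]
contact_force: [1.1, 0.3, -0.4]
gripper_width: 0.076
```

```bash
python3 - <<'E'
from h import *
plan((.544,.1903,.006),60)
E
```

```text
t=49.5 now [0.5425 0.1908 0.0283] a=59.9 q1,q6=11,41 w=0.076 F=[ 1.1  0.3 -0.4] turn 0.1
  tx 0.02 ty 0.22 tz 0.00 twist -0.001
```

>>> carry_out:
  targets:
    - {"hand":-1,"tx":0.02,"ty":0.06,"tz":0,"twist":0}
    - {"hand":-1,"tx":0.02,"ty":0.11,"tz":0,"twist":0}
    - {"hand":-1,"tx":0.02,"ty":0.16,"tz":0,"twist":0}
    - {"hand":-1,"tx":0.02,"ty":0.22,"tz":0,"twist":0}
    - {"hand":-1,"tx":0.02,"ty":0.22,"tz":0,"twist":0}

```text
time_s: 50.1
ee_pos: [0.5433, 0.1899, 0.0057]
ee_rot: [[0.865, -0.018, 0.501], [-0.501, 0.011, 0.865], [-0.021, -1.0, 0.001]]
contact_force: [0.3, -0.1, -0.9]
gripper_width: 0.078
```

>>> carry_out:
  targets:
    - {"hand":-0.7,"tx":0,"ty":0,"tz":0,"twist":0}
    - {"hand":-0.5,"tx":0,"ty":0,"tz":0,"twist":0}
    - {"hand":-0.5,"tx":0,"ty":0,"tz":0,"twist":0}
    - {"hand":-0.5,"tx":0,"ty":0,"tz":0,"twist":0}
    - {"hand":-0.5,"tx":0,"ty":0,"tz":0,"twist":0}

```text
time_s: 50.72
ee_pos: [0.5434, 0.1899, 0.0058]
ee_rot: [[0.865, -0.018, 0.501], [-0.501, 0.011, 0.866], [-0.021, -1.0, 0.001]]
contact_force: [0.6, -0.4, 0.5]
gripper_width: 0.252
```

>>> carry_out:
  targets:
    - {"hand":-0.5,"tx":0,"ty":-0.1,"tz":0,"twist":0}
    - {"hand":-0.5,"tx":0,"ty":-0.3,"tz":0,"twist":0}
    - {"hand":-0.5,"tx":0,"ty":-0.5,"tz":0,"twist":0}
    - {"hand":-0.3,"tx":0,"ty":-0.8,"tz":0,"twist":0}
    - {"hand":0,"tx":0,"ty":-1,"tz":0,"twist":0}

```text
time_s: 51.35
ee_pos: [0.5459, 0.189, 0.108]
ee_rot: [[0.865, -0.015, 0.501], [-0.501, 0.012, 0.865], [-0.019, -1.0, 0.002]]
contact_force: [0.2, -0.2, -0.0]
gripper_width: 0.499
```

```bash
python3 - <<'E'
from h import *
save('wrist','w18'); save('top','t18');save('side','s18')
for b in bars('w18',z0=.034,amin=300,up=2): print([np.round(x,4).tolist() for x in b])
for b in bars('t18'):
    if b[4]<400:print([np.round(x,4).tolist() for x in b])
plan((.4809,.3731,.125),2.5)
cv2.imwrite('pics/c18.png',cv2.convertScaleAbs(np.hstack([cv2.imread('pics/w18.png')[100:400,100:500],cv2.resize(cv2.imread('pics/s18.png')[150:260,220:367],(400,300))]),alpha=1.4,beta=10))
E
```

```text
[[505.692, 105.6921], [0.5541, 0.367], 3.1134, 0.8987, 59252]
[[316.6489, 241.4826], [0.5452, 0.1897], 0.0416, 0.2147, 2267]
[[245.9952, 245.9517], [0.5484, 0.1394], 0.0204, 0.5511, 1448]
[[185.9198, 292.7839], [0.5526, 0.0891], 0.0082, 0.4921, 1809]
[[270.3168, 338.0373], [0.5897, 0.1279], 0.1905, 0.8551, 483]
[[428.113, 170.9913], [0.7448, -0.3401], 1.5227, 0.7911, 115]
[[571.4286, 222.0672], [0.6353, -0.6585], 1.5377, 0.7625, 238]
[[204.2082, 255.551], [0.5491, 0.1466], 0.0226, 0.2225, 245]
[[227.5127, 254.2458], [0.5515, 0.0961], 0.0337, 0.212, 236]
[[186.216, 244.768], [0.5558, 0.1912], 0.2319, 0.6233, 125]
t=51.5 now [0.5463 0.189  0.1073] a=59.9 q1,q6=11,41 w=0.505 F=[ 0.3  0.2 -0.4] turn -57.4
  tx -0.74 ty -0.09 tz 0.63 twist 0.638
  tx -0.96 ty -0.09 tz 0.20 twist 0.638
```

View pics/c18.png

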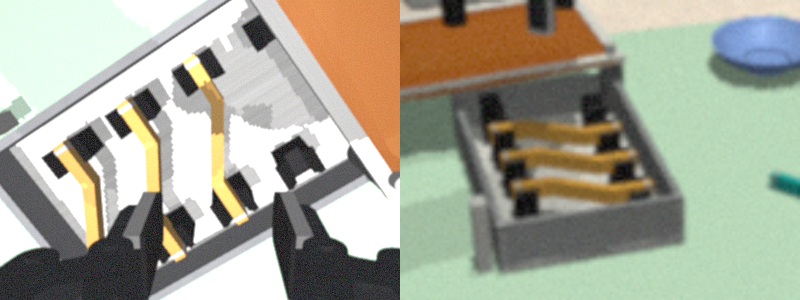

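All three bars lie with both ends in the notches of their own pairs: rests 0, 1 and 2. No other gold bar remains on the mat. Next I shut the guard.

>>> carry_out:
  targets:
    - {"hand":0.1,"tx":-0.18,"ty":-0.1,"tz":0.15,"twist":0.15}
    - {"hand":0.1,"tx":-0.37,"ty":-0.15,"tz":0.3,"twist":0.3}
    - {"hand":0.1,"tx":-0.55,"ty":-0.18,"tz":0.45,"twist":0.45}
    - {"hand":0.1,"tx":-0.74,"ty":-0.18,"tz":0.63,"twist":0.64}
    - {"hand":0.1,"tx":-0.74,"ty":-0.18,"tz":0.63,"twist":0.64}

```text
time_s: 52.12
ee_pos: [0.5128, 0.2815, 0.1258]
ee_rot: [[0.52, -0.016, 0.854], [-0.854, 0.011, 0.52], [-0.018, -1.0, -0.008]]
contact_force: [-0.1, -1.1, 0.0]
gripper_width: 0.549
```

>>> carry_out:
  targets:
    - {"hand":0.1,"tx":-0.24,"ty":0,"tz":0.05,"twist":0.15}
    - {"hand":0.1,"tx":-0.48,"ty":0,"tz":0.1,"twist":0.3}
    - {"hand":0.1,"tx":-0.72,"ty":0,"tz":0.15,"twist":0.45}
    - {"hand":0.1,"tx":-0.96,"ty":0,"tz":0.2,"twist":0.64}
    - {"hand":0.1,"tx":-0.96,"ty":0,"tz":0.2,"twist":0.64}

```text
time_s: 52.75
ee_pos: [0.4794, 0.3742, 0.1264]
ee_rot: [[0.047, -0.017, 0.999], [-0.999, 0.01, 0.048], [-0.011, -1.0, -0.017]]
contact_force: [0.1, 0.0, -0.6]
gripper_width: 0.552
```

```bash
python3 - <<'E'
from h import *
save('wrist','w19'); print(w2px('w19',[[.4809,.3731,.102]]))
im=cv2.imread('pics/w19.png'); m=(im.max(2)<45).astype(np.uint8); n,L,st,ct=cv2.connectedComponentsWithStats(m)
for i in range(1,n):
    if st[i,4]>300: print(st[i].tolist(),ct[i].round(0),px2w('w19',ct[i],.1)[0].round(4))
plan((.4809,.3731,.045),2.5)
E
```

```text
[[320.9073812  266.53270553]]
[305, 233, 40, 51, 1167] [323. 256.] [0.4819 0.3787 0.1   ]
[0, 294, 640, 186, 59679] [319. 419.] [0.4847 0.2749 0.1   ]
t=52.8 now [0.4797 0.3734 0.1264] a=2.7 q1,q6=30,117 w=0.548 F=[-0.5 -0.1  0.2] turn -0.2
  tx 0.00 ty 0.81 tz 0.01 twist 0.005
```

>>> carry_out:
  targets:
    - {"hand":0.1,"tx":-0.02,"ty":0.2,"tz":0.02,"twist":0}
    - {"hand":0.1,"tx":-0.02,"ty":0.4,"tz":0.02,"twist":0}
    - {"hand":0.1,"tx":-0.02,"ty":0.6,"tz":0.02,"twist":0}
    - {"hand":0.1,"tx":-0.02,"ty":0.8,"tz":0.02,"twist":0}
    - {"hand":0.1,"tx":-0.02,"ty":0.8,"tz":0.02,"twist":0}

```text
time_s: 53.42
ee_pos: [0.4792, 0.3741, 0.0445]
ee_rot: [[0.048, -0.021, 0.999], [-0.999, 0.008, 0.048], [-0.009, -1.0, -0.02]]
contact_force: [-0.2, -1.0, -0.0]
gripper_width: 0.548
```

>>> carry_out:
  targets:
    - {"hand":-0.5,"tx":0,"ty":0,"tz":0,"twist":0}
    - {"hand":-1,"tx":0,"ty":0,"tz":0,"twist":0}
    - {"hand":-1,"tx":0,"ty":0,"tz":0,"twist":0}
    - {"hand":-1,"tx":0,"ty":0,"tz":0,"twist":0}
    - {"hand":-1,"tx":0,"ty":0,"tz":0,"twist":0}
  squeeze: 25

```text
time_s: 54.05
ee_pos: [0.4808, 0.3737, 0.0453]
ee_rot: [[0.048, -0.018, 0.999], [-0.999, 0.007, 0.048], [-0.008, -1.0, -0.017]]
contact_force: [3.6, -4.2, -0.7]
gripper_width: 0.27
```

```bash
python3 - <<'E'
from h import *
o=arm.get_obs();p=o['ee_pos'];print(p,o['gripper_width'],o['contact_force'])
h=(.609,.2703);print(np.linalg.norm(p[:2]-h)); arc(p,h,88,4)
E
```

```text
[0.48081133 0.37365422 0.04527264] 0.2698723473771818 [ 3.60057702 -4.15774904 -0.6797306 ]
0.1646645980081893
call 0 [(np.float64(0.1), np.float64(-0.08)), (np.float64(0.2), np.float64(-0.15)), (np.float64(0.31), np.float64(-0.22)), (np.float64(0.42), np.float64(-0.27)), (np.float64(0.54), np.float64(-0.32))] [0.451 0.318]
call 1 [(np.float64(0.12), np.float64(-0.04)), (np.float64(0.24), np.float64(-0.07)), (np.float64(0.37), np.float64(-0.09)), (np.float64(0.49), np.float64(-0.09)), (np.float64(0.62), np.float64(-0.09))] [0.445 0.256]
call 2 [(np.float64(0.13), np.float64(0.01)), (np.float64(0.25), np.float64(0.03)), (np.float64(0.37), np.float64(0.06)), (np.float64(0.49), np.float64(0.1)), (np.float64(0.61), np.float64(0.15))] [0.462 0.195]
call 3 [(np.float64(0.11), np.float64(0.06)), (np.float64(0.22), np.float64(0.12)), (np.float64(0.32), np.float64(0.19)), (np.float64(0.42), np.float64(0.28)), (np.float64(0.51), np.float64(0.36))] [0.501 0.146]
```

>>> carry_out:
  targets:
    - {"hand":-1,"tx":0.1,"ty":0,"tz":-0.07,"twist":0}
    - {"hand":-1,"tx":0.2,"ty":0,"tz":-0.14,"twist":0}
    - {"hand":-1,"tx":0.31,"ty":0,"tz":-0.2,"twist":0}
    - {"hand":-1,"tx":0.42,"ty":0,"tz":-0.25,"twist":0}
    - {"hand":-1,"tx":0.54,"ty":0,"tz":-0.29,"twist":0}

```text
time_s: 54.68
ee_pos: [0.4544, 0.3176, 0.0454]
ee_rot: [[0.048, -0.017, 0.999], [-0.999, 0.007, 0.048], [-0.008, -1.0, -0.016]]
contact_force: [3.4, 1.7, -6.5]
gripper_width: 0.27
```

>>> carry_out:
  targets:
    - {"hand":-1,"tx":0.12,"ty":0,"tz":-0.04,"twist":0}
    - {"hand":-1,"tx":0.24,"ty":0,"tz":-0.06,"twist":0}
    - {"hand":-1,"tx":0.36,"ty":0,"tz":-0.07,"twist":0}
    - {"hand":-1,"tx":0.48,"ty":0,"tz":-0.07,"twist":0}
    - {"hand":-1,"tx":0.6,"ty":0,"tz":-0.06,"twist":0}

```text
time_s: 55.3
ee_pos: [0.4475, 0.2567, 0.0452]
ee_rot: [[0.049, -0.023, 0.999], [-0.999, 0.007, 0.049], [-0.009, -1.0, -0.022]]
contact_force: [-9.8, 2.1, 8.8]
gripper_width: 0.27
```

```bash
python3 - <<'E'
from h import *
o=arm.get_obs();p=o['ee_pos'];print(p,o['gripper_width'],o['contact_force'])
h=np.array((.609,.2703));d=p[:2]-h;print(np.linalg.norm(d),(227.5-np.degrees(np.arctan2(d[1],d[0])))%360); arc(p,h,(227.5-np.degrees(np.arctan2(d[1],d[0])))%360,2)
E
```

```text
[0.44754424 0.25667607 0.04516151] 0.26984806812061457 [-9.76093576  2.0594411   8.79680831]
0.1620295496724558 42.67670356108124
call 0 [(np.float64(0.12), np.float64(0.01)), (np.float64(0.24), np.float64(0.03)), (np.float64(0.36), np.float64(0.05)), (np.float64(0.47), np.float64(0.09)), (np.float64(0.59), np.float64(0.13))] [0.464 0.199]
call 1 [(np.float64(0.11), np.float64(0.05)), (np.float64(0.21), np.float64(0.11)), (np.float64(0.31), np.float64(0.18)), (np.float64(0.41), np.float64(0.25)), (np.float64(0.5), np.float64(0.34))] [0.5   0.151]
```

>>> carry_out:
  targets:
    - {"hand":-1,"tx":0.12,"ty":0,"tz":0,"twist":0}
    - {"hand":-1,"tx":0.24,"ty":0,"tz":0.01,"twist":0}
    - {"hand":-1,"tx":0.36,"ty":0,"tz":0.03,"twist":0}
    - {"hand":-1,"tx":0.47,"ty":0,"tz":0.07,"twist":0}
    - {"hand":-1,"tx":0.59,"ty":0,"tz":0.12,"twist":0}

```text
time_s: 55.92
ee_pos: [0.4607, 0.1972, 0.045]
ee_rot: [[0.049, -0.026, 0.998], [-0.999, 0.007, 0.049], [-0.008, -1.0, -0.026]]
contact_force: [-6.9, -1.1, 12.7]
gripper_width: 0.268
```

>>> carry_out:
  targets:
    - {"hand":-1,"tx":0.1,"ty":0,"tz":0.05,"twist":0}
    - {"hand":-1,"tx":0.2,"ty":0,"tz":0.11,"twist":0}
    - {"hand":-1,"tx":0.3,"ty":0,"tz":0.18,"twist":0}
    - {"hand":-1,"tx":0.38,"ty":0,"tz":0.25,"twist":0}
    - {"hand":-1,"tx":0.46,"ty":0,"tz":0.33,"twist":0}

```text
time_s: 56.55
ee_pos: [0.4898, 0.1483, 0.0446]
ee_rot: [[0.048, -0.037, 0.998], [-0.999, -0.001, 0.048], [-0.001, -0.999, -0.037]]
contact_force: [-18.0, -12.8, 28.0]
gripper_width: 0.245
```

```bash
python3 - <<'E'
from h import *
o=arm.get_obs();p=o['ee_pos'];print(p,o['gripper_width'],o['contact_force'])
h=np.array((.609,.2703));d=p[:2]-h;print(np.linalg.norm(d),(227.5-np.degrees(np.arctan2(d[1],d[0])))%360)
E
```

```text
[0.48976509 0.14828384 0.0446158 ] 0.24537964169408086 [-17.99561899 -12.78321912  28.04144854]
0.1706015973981601 1.8394981330276323
```

>>> carry_out:
  targets:
    - {"hand":-0.3,"tx":0,"ty":0,"tz":0,"twist":0}
    - {"hand":0.1,"tx":0,"ty":0,"tz":0,"twist":0}
    - {"hand":0.1,"tx":0,"ty":0,"tz":0,"twist":0}
    - {"hand":0.1,"tx":0,"ty":-0.3,"tz":0,"twist":0}
    - {"hand":0.1,"tx":0,"ty":-0.8,"tz":0,"twist":0}

```text
time_s: 57.18
ee_pos: [0.491, 0.1485, 0.1235]
ee_rot: [[0.048, -0.041, 0.998], [-0.999, -0.002, 0.048], [-0.0, -0.999, -0.041]]
contact_force: [1.0, 0.9, -0.1]
gripper_width: 0.55
```

>>> carry_out:
  targets:
    - {"hand":0.1,"tx":0,"ty":-0.2,"tz":0,"twist":0}
    - {"hand":0.1,"tx":0.2,"ty":-0.2,"tz":0,"twist":0}
    - {"hand":0.1,"tx":0.4,"ty":-0.2,"tz":0,"twist":0}
    - {"hand":0.1,"tx":0.6,"ty":-0.2,"tz":0,"twist":0}
    - {"hand":0.1,"tx":0.6,"ty":-0.2,"tz":0,"twist":0}

```text
time_s: 57.8
ee_pos: [0.4948, 0.0879, 0.1432]
ee_rot: [[0.047, -0.041, 0.998], [-0.999, -0.002, 0.047], [-0.0, -0.999, -0.041]]
contact_force: [-0.3, -0.2, -0.1]
gripper_width: 0.552
```

```bash
python3 - <<'E'
from h import *
save('wrist','w20'); save('top','t20')
cv2.imwrite('pics/c20.png',cv2.convertScaleAbs(np.hstack([cv2.imread('pics/w20.png')[0:400,150:550],cv2.resize(cv2.imread('pics/t20.png')[200:310,120:230],(400,400),interpolation=cv2.INTER_CUBIC)]),alpha=1.4,beta=10))
im=cv2.imread('pics/w20.png'); m=(im.max(2)<45).astype(np.uint8); n,L,st,ct=cv2.connectedComponentsWithStats(m)
for i in range(1,n):
    if st[i,4]>300: print(st[i].tolist(),ct[i].round(0),px2w('w20',ct[i],.1)[0].round(4))
plan((.502,.069,.13),2.5)
E
```

```text
[301, 100, 42, 43, 1392] [322. 121.] [0.4917 0.1619 0.1   ]
[0, 294, 640, 186, 60708] [319. 419.] [ 0.4993 -0.0266  0.1   ]
t=57.9 now [0.4947 0.0889 0.1433] a=2.8 q1,q6=1,88 w=0.551 F=[-0.2  0.5 -0.2] turn -0.3
  tx 0.20 ty 0.13 tz 0.06 twist 0.006
```

View pics/c20.png

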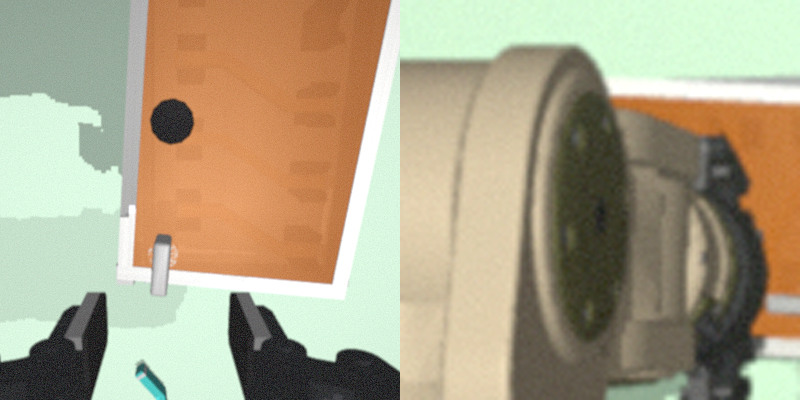

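The guard is about 4° short of shut. The knob reads (0.492, 0.162) against about (0.499, 0.153) when shut, because the pads slid along it. I'll re-grip with the jaws along the push direction and finish the swing.

```bash
python3 - <<'E'
from h import *
plan((.4904,.1605,.128),-42,1)
E
```

```text
t=57.9 now [0.4947 0.0889 0.1433] a=2.8 q1,q6=1,88 w=0.551 F=[-0.2  0.5 -0.2] turn -44.8
  tx -0.72 ty 0.15 tz -0.01 twist 0.995
```

>>> carry_out:
  targets:
    - {"hand":0.1,"tx":-0.18,"ty":0,"tz":0,"twist":0.2}
    - {"hand":0.1,"tx":-0.36,"ty":0,"tz":0,"twist":0.4}
    - {"hand":0.1,"tx":-0.54,"ty":0.05,"tz":0,"twist":0.6}
    - {"hand":0.1,"tx":-0.72,"ty":0.1,"tz":-0.01,"twist":0.8}
    - {"hand":0.1,"tx":-0.72,"ty":0.15,"tz":-0.01,"twist":1}

```text
time_s: 58.52
ee_pos: [0.4892, 0.1629, 0.1281]
ee_rot: [[-0.673, -0.042, 0.738], [-0.739, -0.001, -0.674], [0.029, -0.999, -0.03]]
contact_force: [0.0, -1.0, 0.0]
gripper_width: 0.553
```

```bash
python3 - <<'E'
from h import *
save('wrist','w21')
im=cv2.imread('pics/w21.png'); m=(im.max(2)<45).astype(np.uint8); n,L,st,ct=cv2.connectedComponentsWithStats(m)
for i in range(1,n):
    if st[i,4]>300: print(st[i].tolist(),ct[i].round(0),px2w('w21',ct[i],.1)[0].round(4))
print(arm.get_obs()['ee_rot'])
plan((.4904,.1605,.045),-42,1)
E
```

```text
[305, 226, 40, 52, 1665] [325. 251.] [0.4947 0.1647 0.1   ]
[0, 293, 640, 187, 60824] [318. 419.] [0.4174 0.0852 0.1   ]
[[-0.67669838 -0.04258612  0.73502771]
 [-0.73565136 -0.00148768 -0.67735874]
 [ 0.02993956 -0.99909169 -0.03032183]]
t=58.6 now [0.4888 0.1623 0.1274] a=-42.7 q1,q6=9,142 w=0.553 F=[-0.8  0.3 -0.2] turn 0.7
  tx 0.00 ty 0.82 tz 0.02 twist -0.015
```

>>> carry_out:
  targets:
    - {"hand":0.1,"tx":-0.03,"ty":0.2,"tz":0.04,"twist":0}
    - {"hand":0.1,"tx":-0.03,"ty":0.4,"tz":0.05,"twist":0}
    - {"hand":0.1,"tx":-0.03,"ty":0.6,"tz":0.05,"twist":0}
    - {"hand":0.1,"tx":-0.03,"ty":0.82,"tz":0.05,"twist":0}
    - {"hand":0.1,"tx":-0.03,"ty":0.82,"tz":0.05,"twist":0}

```text
time_s: 59.2
ee_pos: [0.4893, 0.1612, 0.0438]
ee_rot: [[-0.675, -0.046, 0.737], [-0.737, -0.002, -0.676], [0.033, -0.999, -0.033]]
contact_force: [-0.0, 1.1, 0.4]
gripper_width: 0.55
```

>>> carry_out:
  targets:
    - {"hand":-0.5,"tx":0,"ty":0,"tz":0,"twist":0}
    - {"hand":-1,"tx":0,"ty":0,"tz":0,"twist":0}
    - {"hand":-1,"tx":0,"ty":0,"tz":0,"twist":0}
    - {"hand":-1,"tx":0,"ty":0,"tz":0,"twist":0}
    - {"hand":-1,"tx":0,"ty":0,"tz":0,"twist":0}
  squeeze: 25

```text
time_s: 59.82
ee_pos: [0.49, 0.1614, 0.0446]
ee_rot: [[-0.675, -0.045, 0.737], [-0.737, -0.002, -0.675], [0.031, -0.999, -0.032]]
contact_force: [-1.2, -0.1, 5.9]
gripper_width: 0.27
```

>>> carry_out:
  targets:
    - {"hand":-1,"tx":0,"ty":0,"tz":0.02,"twist":0}
    - {"hand":-1,"tx":0,"ty":0,"tz":0.04,"twist":0}
    - {"hand":-1,"tx":0,"ty":0,"tz":0.06,"twist":0}
    - {"hand":-1,"tx":0,"ty":0,"tz":0.08,"twist":0}
    - {"hand":-1,"tx":0,"ty":0,"tz":0.08,"twist":0}

```text
time_s: 60.45
ee_pos: [0.4953, 0.1551, 0.0446]
ee_rot: [[-0.675, -0.046, 0.736], [-0.737, -0.003, -0.676], [0.033, -0.999, -0.032]]
contact_force: [-4.2, -1.8, 7.2]
gripper_width: 0.271
```

>>> carry_out:
  targets:
    - {"hand":-1,"tx":0,"ty":0,"tz":0.02,"twist":0}
    - {"hand":-1,"tx":0,"ty":0,"tz":0.03,"twist":0}
    - {"hand":-1,"tx":0,"ty":0,"tz":0.04,"twist":0}
    - {"hand":-1,"tx":0,"ty":0,"tz":0.05,"twist":0}
    - {"hand":-1,"tx":0,"ty":0,"tz":0.05,"twist":0}

```text
time_s: 61.08
ee_pos: [0.4978, 0.1523, 0.0445]
ee_rot: [[-0.675, -0.048, 0.736], [-0.737, -0.002, -0.676], [0.034, -0.999, -0.034]]
contact_force: [-5.6, 2.2, 7.6]
gripper_width: 0.272
```

>>> carry_out:
  targets:
    - {"hand":-1,"tx":0,"ty":0,"tz":0.02,"twist":0}
    - {"hand":-1,"tx":0,"ty":0,"tz":0.03,"twist":0}
    - {"hand":-1,"tx":0,"ty":0,"tz":0.04,"twist":0}
    - {"hand":-1,"tx":0,"ty":0,"tz":0.04,"twist":0}
    - {"hand":-1,"tx":0,"ty":0,"tz":0.04,"twist":0}

```text
time_s: 61.7
ee_pos: [0.4977, 0.1524, 0.0445]
ee_rot: [[-0.673, -0.053, 0.737], [-0.739, 0.004, -0.674], [0.033, -0.999, -0.041]]
contact_force: [-9.5, 10.5, 11.4]
gripper_width: 0.271
```

>>> carry_out:
  targets:
    - {"hand":-0.3,"tx":0,"ty":0,"tz":0,"twist":0}
    - {"hand":0.1,"tx":0,"ty":0,"tz":0,"twist":0}
    - {"hand":0.1,"tx":0,"ty":0,"tz":0,"twist":0}
    - {"hand":0.1,"tx":0,"ty":-0.3,"tz":0.01,"twist":0}
    - {"hand":0.1,"tx":0,"ty":-0.8,"tz":-0.02,"twist":0}

```text
time_s: 62.32
ee_pos: [0.4993, 0.1527, 0.1235]
ee_rot: [[-0.674, -0.057, 0.737], [-0.738, 0.003, -0.675], [0.036, -0.998, -0.044]]
contact_force: [1.0, 0.0, 1.0]
gripper_width: 0.552
```

```bash
python3 - <<'E'
from h import *
plan((.501,.0695,.126),2.5,1)
E
```

```text
t=62.3 now [0.4993 0.1527 0.1235] a=-42.5 q1,q6=8,140 w=0.552 F=[1. 0. 1.] turn 45.0
  tx 0.60 ty -0.02 tz 0.58 twist -1.000
```

>>> carry_out:
  targets:
    - {"hand":0,"tx":0.15,"ty":-0.03,"tz":0.15,"twist":-0.2}
    - {"hand":0,"tx":0.3,"ty":-0.03,"tz":0.3,"twist":-0.4}
    - {"hand":0,"tx":0.45,"ty":-0.03,"tz":0.45,"twist":-0.6}
    - {"hand":0,"tx":0.6,"ty":-0.03,"tz":0.58,"twist":-0.8}
    - {"hand":0,"tx":0.6,"ty":-0.03,"tz":0.58,"twist":-1}

```text
time_s: 62.95
ee_pos: [0.502, 0.0677, 0.126]
ee_rot: [[0.047, -0.057, 0.997], [-0.999, 0.002, 0.047], [-0.005, -0.998, -0.057]]
contact_force: [0.2, 0.3, -0.1]
gripper_width: 0.502
```

```bash
python3 - <<'E'
from h import *
save('wrist','w22')
print(arm.get_obs()['ee_rot'])
plan((.5007,.0695,.047),2.5,1)
print(w2px('w22',[[.4991,.152,.102],[.5025,.0695,.1],[.5025,.0525,.1],[.5025,.0865,.1]]).round(0).tolist())
cv2.imwrite('pics/c22.png',cv2.imread('pics/w22.png')[40:400,150:550])
E
```

```text
[[ 0.05206348 -0.05670461  0.99703259]
 [-0.9986284   0.00258516  0.05229384]
 [-0.00554279 -0.99838765 -0.05649224]]
t=63.0 now [0.502  0.0682 0.126 ] a=3.0 q1,q6=-1,86 w=0.501 F=[ 0.1  0.2 -0. ] turn -0.5
  tx -0.01 ty 0.79 tz -0.01 twist 0.011
[[323.0, 98.0], [321.0, 260.0], [320.0, 289.0], [323.0, 230.0]]
```

View pics/c22.png

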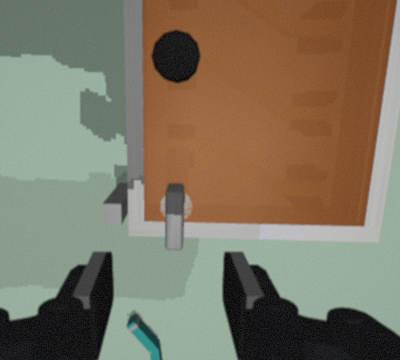

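>>> carry_out:
  targets:
    - {"hand":0,"tx":-0.02,"ty":0.2,"tz":0.02,"twist":0.01}
    - {"hand":0,"tx":-0.02,"ty":0.4,"tz":0.04,"twist":0.01}
    - {"hand":0,"tx":-0.02,"ty":0.6,"tz":0.05,"twist":0.01}
    - {"hand":0,"tx":-0.02,"ty":0.79,"tz":0.05,"twist":0.01}
    - {"hand":0,"tx":-0.02,"ty":0.79,"tz":0.05,"twist":0.01}

```text
time_s: 63.62
ee_pos: [0.501, 0.0706, 0.0455]
ee_rot: [[0.042, -0.06, 0.997], [-0.999, 0.003, 0.043], [-0.005, -0.998, -0.06]]
contact_force: [-0.4, -0.1, -0.1]
gripper_width: 0.498
```

>>> carry_out:
  targets:
    - {"hand":-0.5,"tx":0,"ty":0,"tz":0,"twist":0}
    - {"hand":-1,"tx":0,"ty":0,"tz":0,"twist":0}
    - {"hand":-1,"tx":0,"ty":0,"tz":0,"twist":0}
    - {"hand":-1,"tx":0,"ty":0,"tz":0,"twist":0}
    - {"hand":-1,"tx":0,"ty":0,"tz":0,"twist":0}
  squeeze: 30

```text
time_s: 64.25
ee_pos: [0.5013, 0.0705, 0.0463]
ee_rot: [[0.042, -0.059, 0.997], [-0.999, 0.002, 0.042], [-0.005, -0.998, -0.059]]
contact_force: [-3.0, 0.5, 6.7]
gripper_width: 0.116
```

>>> carry_out:
  targets:
    - {"hand":-1,"tx":0,"ty":0,"tz":0,"twist":-0.2}
    - {"hand":-1,"tx":0,"ty":0,"tz":0,"twist":-0.4}
    - {"hand":-1,"tx":0,"ty":0,"tz":0,"twist":-0.6}
    - {"hand":-1,"tx":0,"ty":0,"tz":0,"twist":-0.8}
    - {"hand":-1,"tx":0,"ty":0,"tz":0,"twist":-1}

```text
time_s: 64.88
ee_pos: [0.4995, 0.0698, 0.0463]
ee_rot: [[0.738, -0.062, 0.672], [-0.673, 0.001, 0.74], [-0.046, -0.998, -0.041]]
contact_force: [-7.3, -4.2, 5.9]
gripper_width: 0.113
```

>>> carry_out:
  targets:
    - {"hand":-1,"tx":0,"ty":0,"tz":0,"twist":-0.2}
    - {"hand":-1,"tx":0,"ty":0,"tz":0,"twist":-0.4}
    - {"hand":-1,"tx":0,"ty":0,"tz":0,"twist":-0.6}
    - {"hand":-1,"tx":0,"ty":0,"tz":0,"twist":-0.8}
    - {"hand":-1,"tx":0,"ty":0,"tz":0,"twist":-1}

```text
time_s: 65.5
ee_pos: [0.4986, 0.0677, 0.0463]
ee_rot: [[0.997, -0.064, -0.051], [0.051, -0.004, 0.999], [-0.064, -0.998, -0.0]]
contact_force: [-3.6, -7.4, 3.7]
gripper_width: 0.111
```

```bash
python3 - <<'E'
from h import *
plan((.5023,.0705,.047),92.5,1); print(arm.get_obs()['wrist_torque'])
E
```

```text
t=65.5 now [0.4986 0.0677 0.0463] a=92.9 q1,q6=-1,-4 w=0.111 F=[-3.6 -7.4  3.7] turn -0.4
  tx 0.04 ty -0.01 tz 0.03 twist 0.009
[-1.64592686  0.51451441 -0.10483735]
```

>>> carry_out:
  targets:
    - {"hand":-0.3,"tx":0,"ty":0,"tz":0,"twist":0}
    - {"hand":0.1,"tx":0,"ty":0,"tz":0,"twist":0}
    - {"hand":0.1,"tx":0,"ty":0,"tz":0,"twist":0}
    - {"hand":0.1,"tx":0,"ty":-0.3,"tz":0,"twist":0}
    - {"hand":0.1,"tx":-0.05,"ty":-0.8,"tz":0,"twist":0}

```text
time_s: 66.12
ee_pos: [0.4974, 0.068, 0.1257]
ee_rot: [[0.996, -0.068, -0.05], [0.05, -0.003, 0.999], [-0.068, -0.998, 0.0]]
contact_force: [1.3, -0.4, 0.1]
gripper_width: 0.55
```

>>> carry_out:
  targets:
    - {"hand":0.1,"tx":-0.05,"ty":-0.2,"tz":-0.1,"twist":0}
    - {"hand":0.1,"tx":-0.1,"ty":-0.4,"tz":-0.3,"twist":0}
    - {"hand":0.1,"tx":-0.15,"ty":-0.6,"tz":-0.5,"twist":0}
    - {"hand":0.1,"tx":-0.2,"ty":-0.8,"tz":-0.7,"twist":0}
    - {"hand":0.1,"tx":-0.2,"ty":-0.8,"tz":-0.9,"twist":0}

```text
time_s: 66.75
ee_pos: [0.4884, -0.0233, 0.2088]
ee_rot: [[0.997, -0.064, -0.05], [0.05, -0.004, 0.999], [-0.064, -0.998, -0.001]]
contact_force: [1.7, 0.5, -0.5]
gripper_width: 0.549
```

>>> carry_out:
  targets:
    - {"hand":0.1,"tx":0,"ty":0,"tz":-0.25,"twist":0}
    - {"hand":0.1,"tx":0,"ty":0,"tz":-0.5,"twist":0}
    - {"hand":0.1,"tx":0,"ty":0,"tz":-0.75,"twist":0}
    - {"hand":0.1,"tx":0,"ty":0,"tz":-1,"twist":0}
    - {"hand":0.1,"tx":0,"ty":0,"tz":-1,"twist":0}

```text
time_s: 67.38
ee_pos: [0.4936, -0.1243, 0.2086]
ee_rot: [[0.997, -0.064, -0.047], [0.047, -0.004, 0.999], [-0.064, -0.998, -0.001]]
contact_force: [0.2, -0.9, -0.3]
gripper_width: 0.547
```

```bash
python3 - <<'E'
from h import *
save('top','t23')
a=cv2.imread('pics/top0.png').astype(int);b=cv2.imread('pics/t23.png').astype(int)
def blob(f,lo,hi,box,amin):
    im=cv2.imread(f'pics/{f}.png');hsv=cv2.cvtColor(im,cv2.COLOR_BGR2HSV);x0,x1,y0,y1=box
    n,L,st,ct=cv2.connectedComponentsWithStats(cv2.inRange(hsv,lo,hi)[y0:y1,x0:x1])
    for i in range(1,n):
        if st[i,4]>=amin:
            r=cv2.minAreaRect(np.argwhere(L==i)[:,::-1].astype(np.float32)); print(f,st[i].tolist(),(ct[i]+[x0,y0]).round(1),[np.round(v,1) for v in r[1:]])
for f in('top0','t20','t23'):
    print('knob/dark');blob(f,(0,0,0),(179,255,40),(140,245,225,290),30)
    print('key/light');blob(f,(0,0,110),(179,70,255),(222,240,262,290),15)
    print('amber');blob(f,(5,150,60),(22,255,255),(125,255,205,305),1500)
print('change guard area',np.abs(a-b)[210:300,130:255].mean(), 'dome area',np.abs(a-b)[135:185,302:352].mean(),'turq/pink',np.abs(a-b)[150:185,215:270].mean(),np.abs(a-b)[265:298,290:345].mean(),np.abs(a-b)[155:212,470:490].mean())
print('gold', [b_[0].round(0).tolist() for b_ in bars('t23') if b_[3]<.6])
o=arm.get_obs();print(o['ee_pos'],o['contact_force'],o['time_s'])
E
```

```text
knob/dark
top0 [47, 48, 13, 10, 105] [192.7 277.3] [array([ 9., 12.]), np.float64(90.0)]
key/light
top0 [9, 6, 5, 17, 82] [233.  275.9] [array([16.,  4.]), np.float64(90.0)]
top0 [0, 24, 18, 4, 61] [231.1 287.8] [array([ 3., 17.]), np.float64(90.0)]
amber
top0 [16, 18, 99, 65, 5905] [188.6 253.9] [array([62.6, 98.7]), np.float64(88.6)]
knob/dark
t20 [24, 1, 19, 64, 746] [173.3 260.1] [array([18., 63.]), np.float64(0.0)]
t20 [61, 15, 19, 50, 329] [212.  267.2] [array([17.2, 49.5]), np.float64(4.6)]
key/light
t20 [0, 0, 18, 28, 142] [233.7 279.6] [array([27., 17.]), np.float64(90.0)]
amber
knob/dark
t23 [47, 48, 13, 10, 98] [192.7 277.3] [array([12.,  9.]), np.float64(0.0)]
key/light
t23 [9, 6, 5, 17, 83] [233. 276.] [array([16.,  4.]), np.float64(90.0)]
t23 [0, 24, 18, 4, 57] [230.7 287.9] [array([ 3., 17.]), np.float64(90.0)]
amber
t23 [16, 18, 99, 65, 5919] [188.7 253.9] [array([62.8, 98.6]), np.float64(88.7)]
change guard area 8.548562962962963 dome area 8.8084 turq/pink 9.116536796536797 29.718089990817262 9.212280701754386
gold []
[ 0.49342927 -0.12342391  0.20866708] [0.52805891 0.60008952 0.21016344] 67.425
```

```bash
python3 -c "
from station import arm
print(arm.hand_in())"
```

```text
the job is handed in; nothing more can be done
None
```

The job is handed in at about 67 s of robot time: the three gold bars are in rests 0, 1 and 2, the guard is shut, and the key is turned back to lock it. There were only three gold bars on the bench, and I left the pink and turquoise look-alikes alone.

**Last checks**
- **Guard and key:** in the top view, the knob, key blade and amber panel are back on their start pixels to within 0.1 px.
- **Bars:** before shutting, pictures showed each bar with both ends in its notches, and wrist-camera fits put each within 2–3 mm of its rest point. With the guard shut I could only make out their outlines through the amber earlier, so they were not measured again after locking.
- **Dome and look-alikes:** the image around the dome and two of the look-alikes differs from the start only by noise. The arm blocked the view of the third, a turquoise one.

**What went wrong or disagreed**
- **Fingertips:** they ended about 31–35 mm short of the reported TCP, so the first key grasp closed on air. I corrected for this from the pictures and the contact forces.
- **Guard closing:** the first swing stopped about 4° short because the pads slid along the knob. I re-gripped and pushed it to the stop at about 14 N.
- **Forces and tilt:** the largest force reading in any report was about 32 N, when bar 2 touched the notch floor. The tool ended tilted by about 4°.
- **Top camera:** it read 3–6 mm off from the robot's frame near the station, so I used the wrist camera and touch positions there.

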